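# Fit the sample chuck on the probe station stage

### The job

Build up the small-sample chuck on the probe station's stage: put the white insulating spool on the stage's upright spindle and let go of it, then lift the aluminium chuck, which has a black knob for this, and slide it over the end of the spindle, hidden under the chuck, until it drops on and sits on the spool. Press it gently down until the sprung vacuum ring under the spool is fully home, and finish while still holding the chuck pressed down so that the vacuum can take hold. Leave the probe-tip case and the eyepiece as they are.

Things in the scene. Friction and masses are not known exactly. Their poses are not given: they have to be found in the camera images.
- stage: black X-Y stage fixed to the table, 180 x 180 mm, with a round turntable (140 mm across) whose top face is 60 mm above the table; micrometers stick out 34 mm on its own +x and -y sides, 20 to 40 mm above the table. Origin: on the table, straight below the spindle. Its position and yaw vary; it is always level.
- spindle_tip (a point): top end of the plain steel spindle that stands upright at the centre of the turntable, 121 mm above the table. The spindle is 12 mm thick and its top 5 mm taper to 5 mm. It is the locating pin: it ends 13 mm above the spool when the spool rests on the unpressed ring.
- vacuum_ring (a joint): travel of the black sprung ring (44 mm across, red lip) round the foot of the spindle: 0 = up (top 72 mm above the table), 0.004 m = fully down, a hard stop. It takes 10 N to start moving and 14 N to be fully down, counting the weight of spool and chuck (3.5 to 6 N, which alone never moves it): a hand that carries the chuck feels about 13 N change by the time it is fully down.
- ring_top (a point): centre of the top face of the vacuum ring, on the spindle's axis; the spool's underside rests here.
- spool: loose white ceramic spool, standing upright on the table: 36 mm high, two flanges 50 mm across and 12 mm thick, waist 39 mm, a 14.4 mm bore right through; the same both ways up; 0.10 to 0.17 kg. Origin: centre of its underside, z up along the bore.
- chuck: loose aluminium sample chuck standing on its hub: hub 50 mm across, 20 mm high, with a blind bore 14.4 mm across and 20 mm deep in its underside; on it a grooved disc 100 mm across, 10 mm thick; 0.27 to 0.43 kg. Origin: centre of the hub's underside, at the mouth of the bore, z up. Fully on with the ring still up, the origin is 108 mm above the table; pressed home 104 mm.
- knob_top (a point): top of the chuck's round black lifting knob, 18 mm across and 32 mm tall, standing in the centre of the disc: it runs from 30 mm (the disc's top face) to 62 mm above the chuck's origin, on the same axis. The chuck is carried and pressed by it.
- tip_case: flat probe-tip case with blue base and clear lid, 60 x 85 x 24 mm, on the table to the left, beyond the part lying there; leave alone. Origin: centre of its underside.
- eyepiece: spare black microscope eyepiece, 42 mm across and 58 mm tall, standing on the table to the right, beyond the part lying there; leave alone. Origin: centre of its underside.
There are look-alikes about, which are no part of the job. There is more than one size of the chuck; the one meant has the size given above.

How it is judged (in metres and radians):
On the way, in this order (a step that is already met when the one before it is completed fails the run):
1. the spool is on the spindle, down on the vacuum ring, and let go (horizontal distance between spool and spindle_tip below 0.004 m and z of spool in the frame of stage below 0.0745 m and angle between spool's own z axis and vertical below 0.06 rad and contact force between the fingers and spool below 0.2 N), for 0.2 s.
2. the chuck has dropped over the end of the spindle and sits on the spool (horizontal distance between chuck and spindle_tip below 0.004 m and z of chuck in the frame of stage below 0.1105 m and angle between chuck's own z axis and vertical below 0.06 rad and contact force between chuck and spool above 0.5 N), for 0.1 s.
At the end, for the whole second after the job is handed in: The vacuum ring is held down by at least 3 of its 4 mm through the spool and the chuck; spool and chuck are both on the spindle, within 4 mm of its axis and level within about 3 degrees; the fingers are still on the chuck with more than 2 N, not on the spool, and nothing moves (value of joint vacuum_ring above 0.003 m and horizontal distance between each of spool, chuck and spindle_tip below 0.004 m and z of spool in the frame of stage below 0.071 m and angle between each of spool, chuck's own z axis and vertical below 0.06 rad and z of chuck in the frame of stage below 0.107 m and contact force between the fingers and chuck above 2 N and contact force between the fingers and spool below 0.2 N and linear speed of chuck below 0.01 m/s); the arm keeps its last pose, push and grip.
It fails at once if the chuck is rammed down on the spool with more than 60 N (contact force between chuck and spool above 60 N).
It fails at once if the tip case or the eyepiece is shifted by more than 15 mm or tipped over (distance of any of tip_case, eyepiece from where it was at the start of the episode above 0.015 m or angle between any of tip_case, eyepiece's own z axis and vertical above 0.3 rad).
It fails at once if the chuck or the spool is tipped over (angle between chuck's own z axis and vertical above 0.6 rad or angle between spool's own z axis and vertical above 0.9 rad).
It also fails if it takes over 54 s, if anything falls off the work surface, if the arm or the gripper's body presses on something with over 40 N, if the wrist force passes 120 N, or if a joint passes its speed limit or range.

### The arm

A 6-joint arm with a two-finger parallel gripper is mounted at the origin on the work surface. World frame = base frame: x ahead of the robot, y to its left, z up, the work surface at z = 0. Lengths are in m, angles in degrees, forces in N, time in s.
With the tool pointing down it reaches from about 0.4 to 0.825 m from the base axis. Payload 7 kg.
Tool frame: the origin (TCP) lies at the very end of the fingers, on their centre line; the grasp point (between the pads) lies 19 mm behind it; x points along the fingers, z is the direction in which the jaws open and shut, and the axes are right-handed (so a half turn about x gives the same grasp; the last joint's range is limited). The gripper opens to 88 mm and grips with 3 to 60 N. Pads are 19 mm wide; open, the fingers measure 130 mm over their backs; the gripper's body (78 mm by 193 mm) begins 47 mm behind the grasp point.
Start: joints at [-59.41, 20.546, 0.682, 0, -70.136, -16.507], TCP at [0.164, -0.655, 0.191] pointing down, gripper open.
Joint ranges: [-176.03, 176.03], [-82.01, 121.73], [-58.28, 71.71], [-173.87, 95.51], [-174.79, -0.11], [-173.66, 173.66]. Speed limits (degrees/s): [136.94, 136.94, 172.46, 180, 180, 180].

### API

Orientations are given as [roll, pitch, yaw] about the fixed x, y, z axes, in that order (R = Rz(yaw) Ry(pitch) Rx(roll)).
In Python, from plant import sensors, cams, workorder gives the robot as it stands. The module is installed in compiled form; this text tells all that it offers.
- The arm moves only by the shell command python3 -m handwheel 'ROWS' [OPENING] [FORCE]. ROWS is JSON, one flat list of numbers, 4 for each row, row after row: the shift along the tool's x, y, z in cm, then the turn about the tool's x in degrees. A call has exactly 10 rows; each row is the pose to reach, as a shift and turn from the pose commanded when the call began, along the tool's axes at that moment; what a row does not reach only later rows make up. A row lasts 1/8 s, in which the tool goes at most 62.5 mm and 10.7 degrees, less where a joint would pass 70% of its speed; a pose out of reach is approached as far as the arm can. A call with a gripper value outside its range is refused whole. OPENING is the finger opening in cm, from 0 to 8.76, set as the call begins (- or left out, the last holds). The fingers move at their own pace and stop on an object; FORCE is the grip in N (left out, the last holds). Time passes only in rows, so rows that repeat a pose let the fingers close, or fill a call up. It gives the time, the measured TCP pose, the force and the opening at its end, in the units of the state.
- sensors.get_state(): the state, without advancing time (a new reading comes with each control period).
- cams.capture(name): name is "scene" or "top" or "wrist"; returns a dict with "image" (480x640x3 uint8, red, green, blue), "fov_y" (degrees; the focal length in pixels is half the picture's height over the tangent of half this angle, whatever the lens; pixels are square), "cx", "cy" (the principal point, pixels), "xyz" and "rotation" of the camera in the world. Camera axes: x right, y down, z forward; pixel columns grow to the right and rows downward; lengths in m; the calibration is good to about 2 mm. A picture is of the moment at which its call begins. There is no depth.
- workorder.close_job(): hands the job in, once; it reports no verdict.
The state is a dict: "time_s": time; "joints": joint angles; "qd": joint speeds; "joint_torque": joint torques, N m; "tcp_pos": TCP position; "eef_rot": TCP orientation; "contact_force": force on the tool from outside, world axes, zero at the start; "moment": the same for the moment, N m; "gripper_width": finger opening in m.
Only numpy, scipy, OpenCV 4.12 (cv2) and the standard library are available. Lean on these libraries where they do the work, as an engineer would, in place of code of your own. Each camera call takes 0.05 s, during which the arm holds its last target.

## Working session

There is one attempt and no reset: what is moved stays moved. The work goes in short steps, Python scripts to look and compute and a shell command to move; the robot and the scene stay as the last step left them, time stands still between calls to the robot, and variables do not carry over. Pictures are saved under pics/ and viewed, and the job is handed in when it is done.

```bash
mkdir -p pics
cat > h.py <<'E'
import numpy as np, cv2
from plant import sensors, cams
def cap(n):
    c=cams.capture(n); return c
def f(c): return 240/np.tan(np.radians(c['fov_y'])/2)
def pix2z(c,u,v,z):
    d=np.array([(u-c['cx'])/f(c),(v-c['cy'])/f(c),1]); R=np.array(c['rotation']); 
    d=R@d; o=np.array(c['xyz']); return o+d*(z-o[2])/d[2]
def proj(c,p):
    q=np.array(c['rotation']).T@(np.array(p)-np.array(c['xyz'])); return f(c)*q[0]/q[2]+c['cx'],f(c)*q[1]/q[2]+c['cy']
def save(c,n,crop=None,s=1):
    im=c['image'][:,:,::-1]
    if crop: im=im[crop[1]:crop[3],crop[0]:crop[2]]
    if s!=1: im=cv2.resize(im,None,fx=s,fy=s,interpolation=cv2.INTER_CUBIC)
    cv2.imwrite('pics/'+n+'.png',im)
E
python3 - <<'E'
from h import *
import pickle
print(sensors.get_state())
for n in ['scene','top','wrist']:
    c=cap(n); save(c,n+'0'); pickle.dump(c,open(n+'0.pkl','wb')); print(n,{k:c[k] for k in c if k!='image'})
E
```

```text
{'time_s': 0.0, 'joints': array([-5.94096743e+01,  2.05919825e+01,  6.34074170e-01, -2.17223451e-02,
       -7.01365054e+01, -1.65068533e+01]), 'qd': array([ 0.01782159, -0.00290359, -0.0053049 , -0.00460379, -0.12554383,
       -0.02682933]), 'joint_torque': array([-8.65404490e-04, -5.82717061e+01,  2.93041921e+01,  6.99676797e+00,
        6.67884975e-03, -1.17167656e-04]), 'tcp_pos': array([ 0.16409281, -0.65417686,  0.18961381]), 'eef_rot': array([  4.30422092,  89.90340248, 108.38029564]), 'contact_force': array([ 0.4841204 , -0.36799999, -0.099948  ]), 'moment': array([0.04940676, 0.03567886, 0.07274767]), 'gripper_width': 0.08757638898979493}
scene {'fov_y': 57.51406000574335, 'cx': 318.78671385138665, 'cy': 240.93781031003633, 'xyz': array([ 1.32476654, -0.21426258,  0.71246786]), 'rotation': array([-125.29813735,   -0.25867913,   71.17620537])}
top {'fov_y': 46.19115105576524, 'cx': 315.9965688587587, 'cy': 236.85849966576637, 'xyz': array([0.4112882 , 0.07938244, 1.3882319 ]), 'rotation': array([-174.50437555,   -0.9216793 ,  -89.91677135])}
wrist {'fov_y': 60.29561070512304, 'cx': 318.7360017704493, 'cy': 234.46698319868105, 'xyz': array([ 0.08878016, -0.67296477,  0.38288987]), 'rotation': array([ 1.63224406e+02, -1.01385313e-01,  1.04065198e+02])}
```

```bash
sed -i 's/^def cap.*/from scipy.spatial.transform import Rotation as Ro\ndef cap(n):/; s/c=cams.capture(n); return c/c=cams.capture(n); c["rotation"]=Ro.from_euler("xyz",c["rotation"],degrees=True).as_matrix(); return c/' h.py; head -8 h.py
```

```text
import numpy as np, cv2
from plant import sensors, cams
from scipy.spatial.transform import Rotation as Ro
def cap(n):
    c=cams.capture(n); c["rotation"]=Ro.from_euler("xyz",c["rotation"],degrees=True).as_matrix(); return c
def f(c): return 240/np.tan(np.radians(c['fov_y'])/2)
def pix2z(c,u,v,z):
    d=np.array([(u-c['cx'])/f(c),(v-c['cy'])/f(c),1]); R=np.array(c['rotation']);
```

View pics/scene0.png

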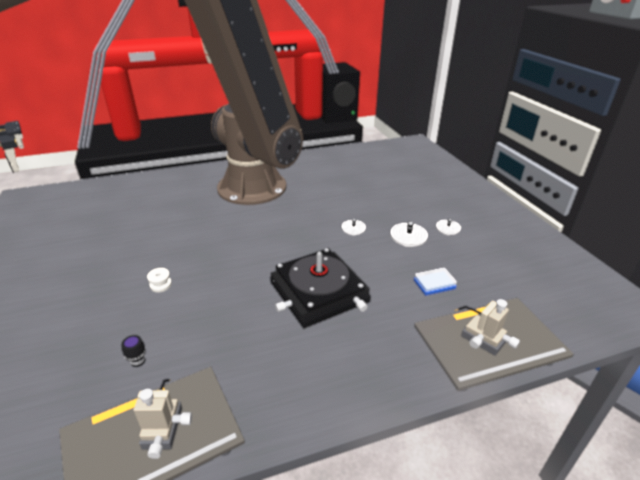

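View pics/top0.png

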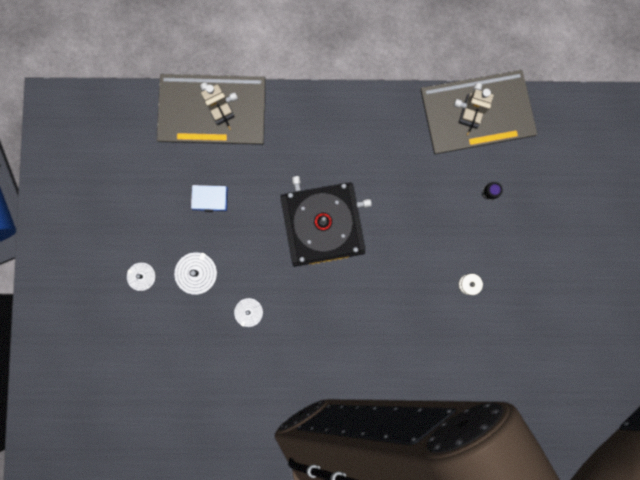

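View pics/wrist0.png

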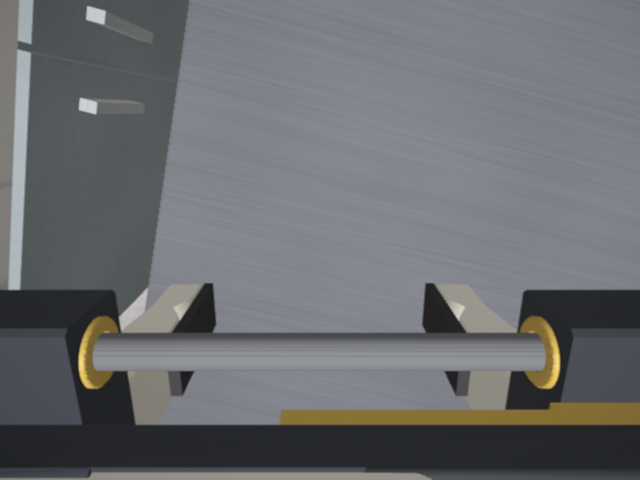

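Run:
```python
from h import *
import pickle
t=cams.capture
c=pickle.load(open('top0.pkl','rb')); c['rotation']=Ro.from_euler("xyz",c["rotation"],degrees=True).as_matrix()
s=pickle.load(open('scene0.pkl','rb')); s['rotation']=Ro.from_euler("xyz",s["rotation"],degrees=True).as_matrix()
for n,u,v,z in [('A',140,276.5,.03),('B',195.5,272.5,.03),('C',248.5,312.5,.03),('spool',471,284,.036),('stage ring',323,221,.072)]:
    p=pix2z(c,u,v,z); print(n,p,'scene px',proj(s,p),'mm/px',1000*(c['xyz'][2]-z)/f(c))
save(c,'top_l',(110,240,280,340),4.5); save(c,'top_m',(270,165,380,275),5); save(c,'top_r',(430,160,530,310),4)
save(s,'sc_l',(330,205,480,305),5);save(s,'sc_m',(260,235,380,330),6);save(s,'sc_r',(110,255,200,375),5)
```

```text
A [0.44531048 0.47940902 0.03      ] scene px (np.float64(447.3817437356781), np.float64(222.8657936639607)) mm/px 2.4133793292546426
B [0.45514422 0.34705265 0.03      ] scene px (np.float64(407.94507129195426), np.float64(232.88918644773943)) mm/px 2.4133793292546426
C [0.35996566 0.21874822 0.03      ] scene px (np.float64(352.0826748194388), np.float64(223.13387004795806)) mm/px 2.4133793292546426
spool [ 0.42863628 -0.31524795  0.036     ] scene px (np.float64(158.12206973471197), np.float64(273.8312503784062)) mm/px 2.402718207295291
stage ring [0.57556856 0.04193861 0.072     ] scene px (np.float64(317.870760519877), np.float64(268.9931571146471)) mm/px 2.33875147553918
```

View pics/top_l.png

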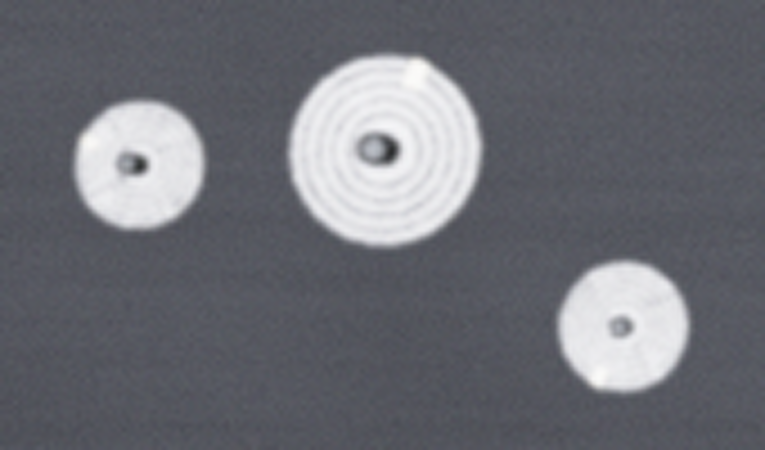

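View pics/sc_l.png

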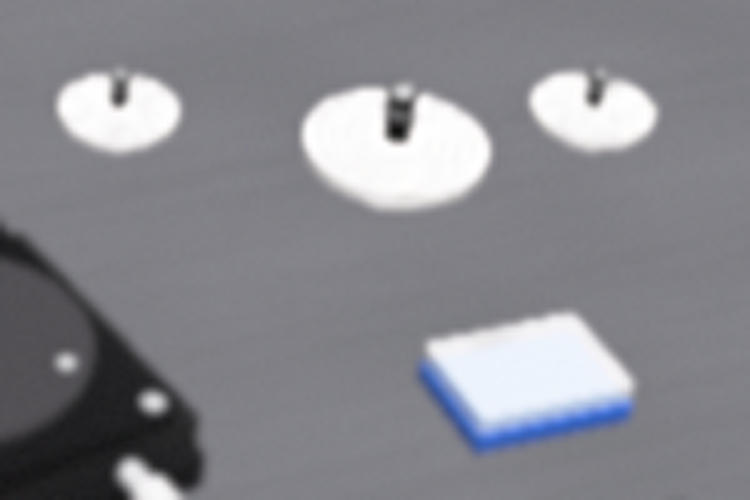

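View pics/sc_m.png

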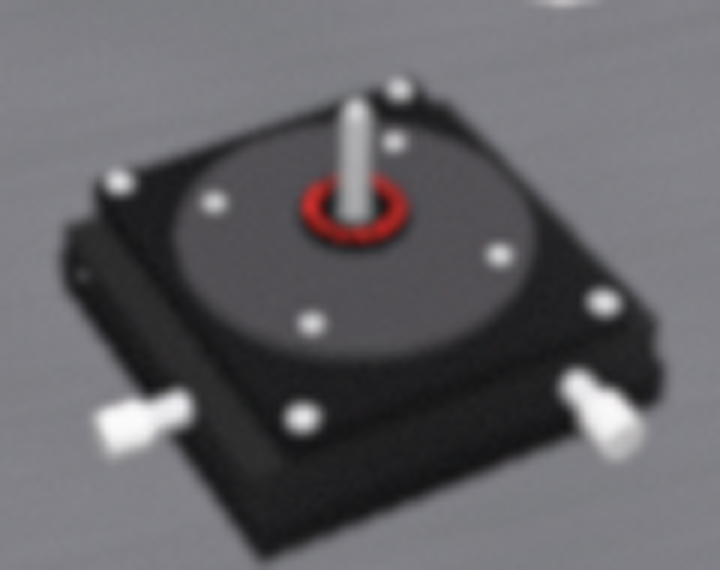

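View pics/top_m.png

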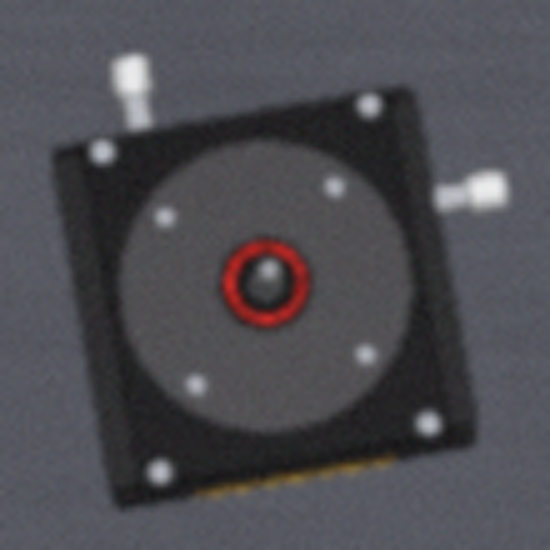

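View pics/sc_r.png

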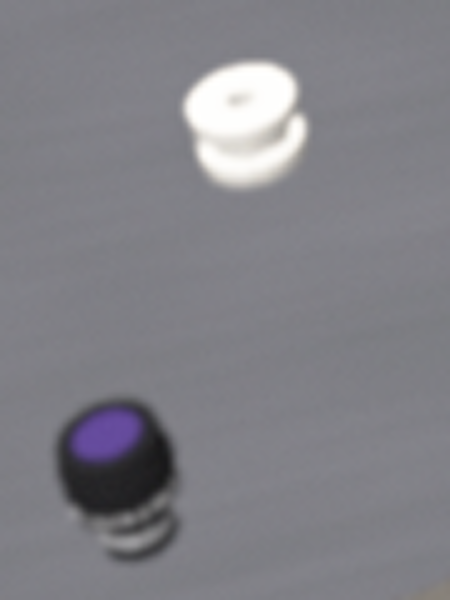

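View pics/top_r.png

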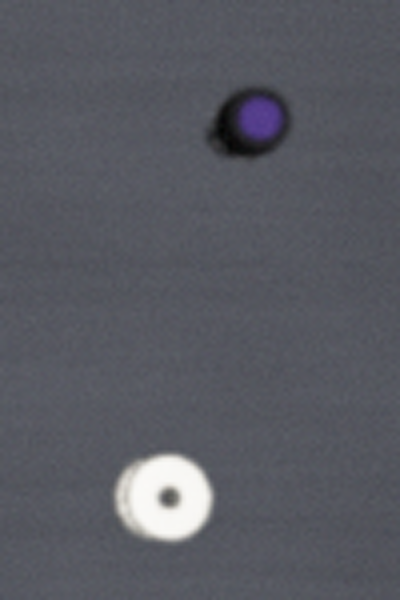

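```bash
cat >> h.py <<'E'
def tool(s=None):
    s=s or sensors.get_state(); return np.array(s['tcp_pos']),Ro.from_euler('xyz',s['eef_rot'],degrees=True).as_matrix()
def rel(target,s=None):
    p,R=tool(s); return 100*R.T@(np.array(target)-p)
E
python3 - <<'E'
from h import *
import pickle
c=pickle.load(open('top0.pkl','rb')); c['rotation']=Ro.from_euler("xyz",c["rotation"],degrees=True).as_matrix()
w=pickle.load(open('wrist0.pkl','rb')); w['rotation']=Ro.from_euler("xyz",w["rotation"],degrees=True).as_matrix()
p,R=tool(); print(R); print(proj(w,p))
g=c['image'].astype(int)
def cen(box,cond):
    x0,y0,x1,y1=box; m=cond(g[y0:y1,x0:x1]).astype(np.uint8); v,u=np.nonzero(m); return u.mean()+x0,v.mean()+y0,m.sum(),u.max()-u.min()+1,v.max()-v.min()+1
a=cen((165,245,225,300),lambda i:i.min(2)>140); print(a,pix2z(c,*a[:2],.03))
a=cen((450,265,490,305),lambda i:i.min(2)>195); print(a,pix2z(c,*a[:2],.036))
a=cen((310,205,336,236),lambda i:(i[...,0]>110)&(i[...,1]<70)); print(a,pix2z(c,*a[:2],.072))
for n,u,v,z in [('knob',0,0,0)]: pass
P=pix2z(c,472.2,284.2,.036);P[2]=.12; print(P,rel(P))
# stage yaw
for q in [(102,152),(369,105),(429,424),(160,474)]: print(pix2z(c,270+q[0]/5,165+q[1]/5,.055))
print(pix2z(c,269/5+269.6,269/5+164.6,.121))
E
```

```text
[[-4.23371578e-04 -9.69955936e-01 -2.43280296e-01]
 [ 1.12385266e-03 -2.43280625e-01  9.69955295e-01]
 [-9.99999279e-01  1.37240297e-04  1.19308566e-03]]
(np.float64(317.57068151893736), np.float64(271.576784621004))
(np.float64(195.09161381254404), np.float64(272.9781536293164), np.uint64(1419), np.int64(43), np.int64(43)) [0.45399565 0.34800512 0.03      ]
(np.float64(470.96923076923076), np.float64(283.8369230769231), np.uint64(325), np.int64(23), np.int64(21)) [ 0.42902711 -0.31518339  0.036     ]
(np.float64(322.6082474226804), np.float64(220.84536082474227), np.uint64(97), np.int64(16), np.int64(17)) [0.57593249 0.04286227 0.072     ]
[ 0.4281616  -0.31813566  0.12      ] [  7.01440669 -33.78993311  26.17833371]
[0.63919379 0.11958739 0.055     ]
[ 0.66258721 -0.00852204  0.055     ]
[ 0.50898009 -0.03657581  0.055     ]
[0.48488776 0.09121627 0.055     ]
[0.57540141 0.04242579 0.121     ]
```

```bash
python3 -m handwheel '[0.5,-5,3.8,0, 1,-10,7.6,0, 1.5,-14.8,11.4,0, 2,-19.5,15.2,0, 2.5,-24.3,19,0, 3,-29,22.7,0, 4,-33.8,26.2,0, 4,-33.8,26.2,0, 4,-33.8,26.2,0, 4,-33.8,26.2,0]'
python3 - <<'E'
from h import *
c=cap('wrist'); save(c,'w1'); p,R=tool(); print(p,sensors.get_state()['contact_force']); print(proj(c,p))
for P in [(.4290,-.3152,.036),(.4282,-.3181,.036)]: print(proj(c,P),rel((*P[:2],.02)))
E
```

```text
time_s: 1.4
tcp_pos: [0.4277, -0.3191, 0.1507]
eef_rot: [-174.5, 90.0, -70.5]
contact_force: [0.0, 0.8, 0.7]
gripper_width: 0.0878
[ 0.42762414 -0.31922352  0.15066721] [-0.23770127 -0.13609187  0.79827281]
(np.float64(317.5546675814901), np.float64(271.25570183041225))
(np.float64(322.57342762229933), np.float64(218.28605251628971)) [13.06670343 -0.23041864  0.35801131]
(np.float64(319.1661942310279), np.float64(216.42225451867083)) [13.0667165  -0.08271589  0.09593519]
```

View pics/w1.png

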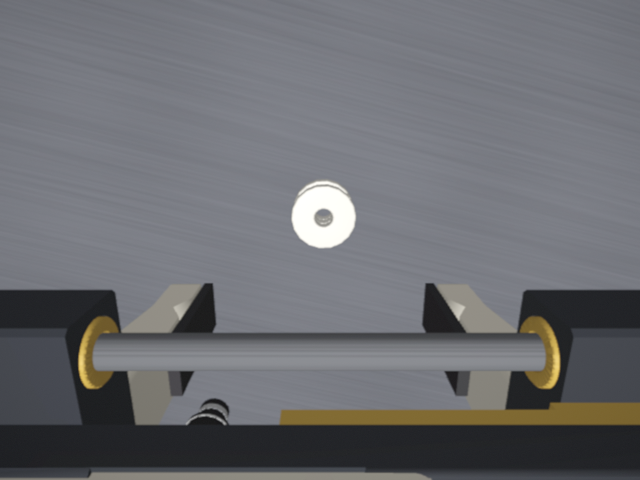

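Run:
```python
from h import *
c=cap('wrist'); g=c['image'].astype(int)
m=(g[170:260,280:370].min(2)>200).astype(np.uint8); (x,y),r=cv2.minEnclosingCircle(cv2.findNonZero(m)); print(x+280,y+170,r)
P=pix2z(c,323.3,217,.036); print(P, rel((P[0],P[1],.012)))
```

```text
323.30063247680664 214.14240646362305 33.34832763671875
[ 0.42783253 -0.31503059  0.036     ] [13.86626638 -0.11796474  0.4050819 ]
```

```bash
python3 -m handwheel '[2,-0.1,0.38,0, 4,-0.15,0.38,0, 6,-0.15,0.38,0, 8,-0.15,0.38,0, 10,-0.15,0.38,0, 11.5,-0.15,0.38,0, 12.7,-0.15,0.38,0, 13.5,-0.15,0.38,0, 13.8,-0.15,0.38,0, 13.8,-0.15,0.38,0]'
python3 - <<'E'
from h import *
c=cap('wrist'); save(c,'w2')
E
```

```text
time_s: 2.75
tcp_pos: [0.429, -0.3143, 0.0127]
eef_rot: [-134.4, 90.0, -30.3]
contact_force: [0.5, -0.7, 0.4]
gripper_width: 0.0875
```

View pics/w2.png

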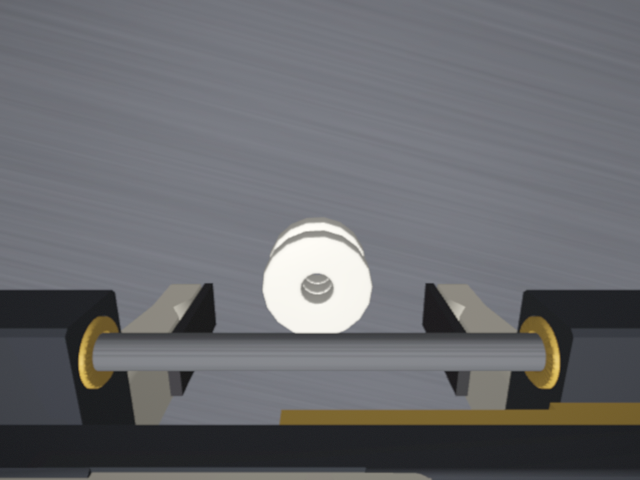

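```bash
python3 - <<'E'
from h import *
c=cap('wrist')
P=pix2z(c,317.3,287,.036); p,R=tool(); print(P,p,rel((P[0],P[1],p[2])),proj(c,p+R@[-.0233,0,0]))
E
python3 -m handwheel '[0,0,0,0,0,0,0,0,0,0,0,0,0,0,0,0,0,0,0,0,0,0,0,0,0,0,0,0,0,0,0,0,0,0,0,0,0,0,0,0]' 4.5 25
python3 - <<'E'
from h import *
c=cap('wrist'); save(c,'w3')
E
```

```text
[ 0.42741133 -0.31494288  0.036     ] [ 0.4292122  -0.31435644  0.01299331] [-1.14591681e-04  1.88945908e-01 -1.30232823e-02] (np.float64(317.61681592271833), np.float64(291.1244690649959))
time_s: 4.1
tcp_pos: [0.4288, -0.3143, 0.0126]
eef_rot: [47.1, 90.0, 151.2]
contact_force: [0.7, -0.4, -0.2]
gripper_width: 0.045
```

View pics/w3.png

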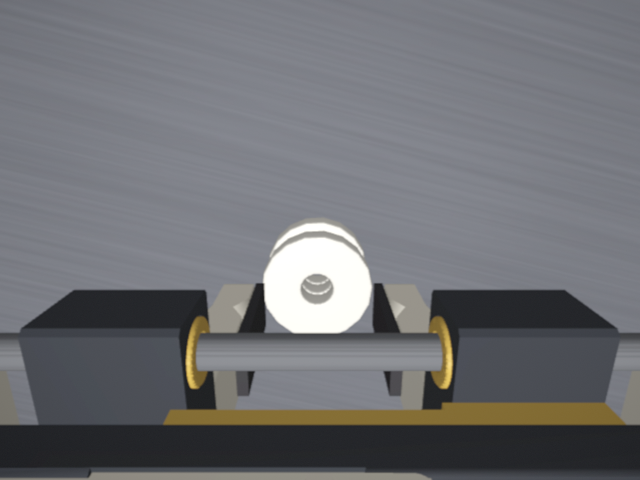

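Run:
```python
from h import *
c=cap('wrist'); p,R=tool(); g=c['image'].astype(int)
print([ (x,g[287,x].tolist()) for x in range(256,276,2)],[ (x,g[287,x].tolist()) for x in range(362,382,2)])
a=pix2z(c,264,287,.036);b=pix2z(c,371,287,.036); print(np.linalg.norm(a-b))
for z in (0,.0126,.02,.036): print(z,np.linalg.norm(pix2z(c,264,287,z)-pix2z(c,371,287,z)))
for s in (-1,1):
  for d in (0,.019,.038): print(d,proj(c,p+R@[-d,0,s*.0225]),proj(c,p+R@[-d,.0095,s*.0225]),proj(c,p+R@[-d,-.0095,s*.0225]))
print(c['xyz'],sensors.get_state()['gripper_width'])
save(c,'w3c',(190,200,450,410),3)
```

```text
[(256, [36, 36, 39]), (258, [36, 36, 37]), (260, [36, 35, 38]), (262, [33, 33, 35]), (264, [190, 188, 182]), (266, [255, 255, 251]), (268, [255, 255, 252]), (270, [255, 255, 252]), (272, [255, 255, 252]), (274, [255, 255, 252])] [(362, [255, 255, 250]), (364, [255, 255, 250]), (366, [255, 255, 250]), (368, [255, 255, 249]), (370, [249, 247, 240]), (372, [154, 153, 153]), (374, [61, 60, 65]), (376, [34, 34, 35]), (378, [35, 36, 38]), (380, [34, 34, 36])]
0.04773251483683444
0 0.05785722884789153
0.0126 0.054313578944021515
0.02 0.05223238773063756
0.036 0.04773251483683444
0 (np.float64(272.9129247300405), np.float64(271.4481269841403)) (np.float64(272.29376541218085), np.float64(253.57462194410368)) (np.float64(273.51591403659535), np.float64(288.8548462224953))
0.019 (np.float64(268.5190137988508), np.float64(286.99070679416525)) (np.float64(267.77477174590547), np.float64(267.60179118074035)) (np.float64(269.2419767160444), np.float64(305.82526060314285))
0.038 (np.float64(263.19008203561236), np.float64(305.84073551103813)) (np.float64(262.27845734612464), np.float64(284.66261001721256)) (np.float64(264.0729123418248), np.float64(326.3499332437418))
0 (np.float64(362.59297787277785), np.float64(271.4170912181183)) (np.float64(363.1762386758144), np.float64(253.54404726565417)) (np.float64(362.02494882467226), np.float64(288.82338372090805))
0.019 (np.float64(366.823142948965), np.float64(286.95586146284995)) (np.float64(367.5255672090564), np.float64(267.5674774988172)) (np.float64(366.14080113247326), np.float64(305.78992783056856))
0.038 (np.float64(371.9534309955386), np.float64(305.8010757297255)) (np.float64(372.81546692583566), np.float64(284.62356766347176)) (np.float64(371.118621574571), np.float64(326.30971420403694))
[ 0.35343226 -0.33272714  0.2057204 ] 0.04490149098964138
```

View pics/w3c.png

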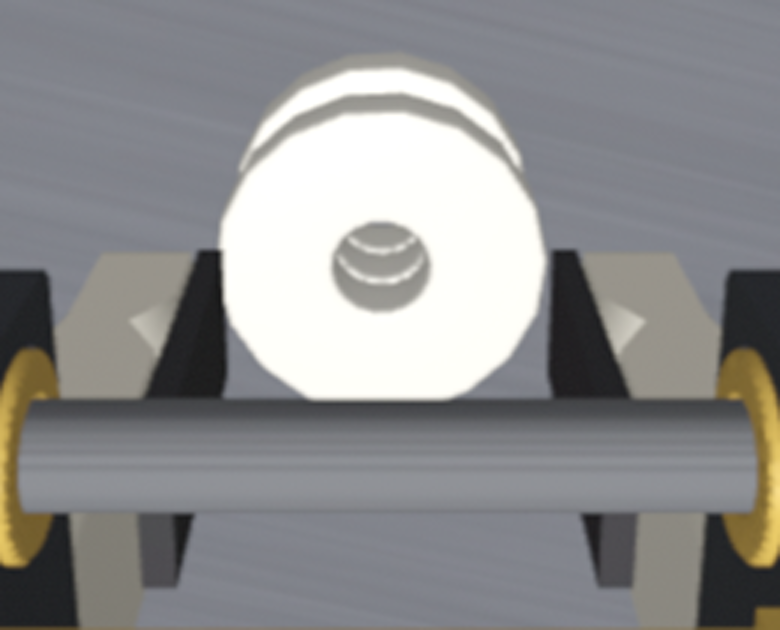

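Run:
```python
from h import *
c=cap('scene'); save(c,'s3',(60,180,260,330),4)
p,R=tool()
for d in (0,.019,.038,.066): print(d,[tuple(np.round((np.array(proj(c,p+R@[-d,0,s*.0225]))-[60,180])*4)) for s in (-1,1)])
```

```text
0 [(np.float64(365.0), np.float64(418.0)), (np.float64(439.0), np.float64(392.0))]
0.019 [(np.float64(358.0), np.float64(394.0)), (np.float64(433.0), np.float64(368.0))]
0.038 [(np.float64(351.0), np.float64(369.0)), (np.float64(427.0), np.float64(344.0))]
0.066 [(np.float64(340.0), np.float64(332.0)), (np.float64(417.0), np.float64(307.0))]
```

View pics/s3.png

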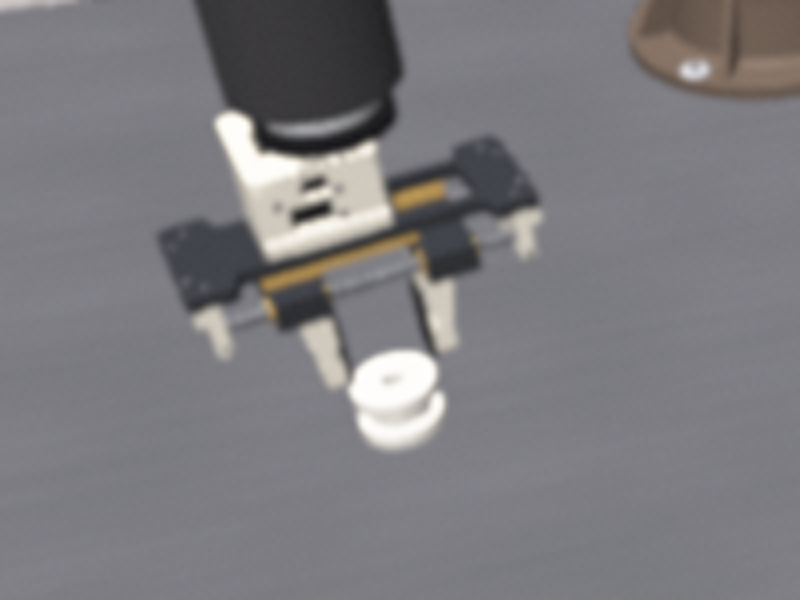

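```bash
python3 -m handwheel '[0,0,0,0,0,0,0,0,0,0,0,0,0,0,0,0,0,0,0,0,0,0,0,0,0,0,0,0,0,0,0,0,0,0,0,0,0,0,0,0]' 2.0 10
python3 - <<'E'
from h import *
c=cap('wrist'); save(c,'w4',(160,200,480,410),2.5)
E
```

```text
time_s: 5.5
tcp_pos: [0.4288, -0.3143, 0.0126]
eef_rot: [-19.9, 90.0, 84.2]
contact_force: [0.1, -0.6, -0.6]
gripper_width: 0.0197
```

View pics/w4.png

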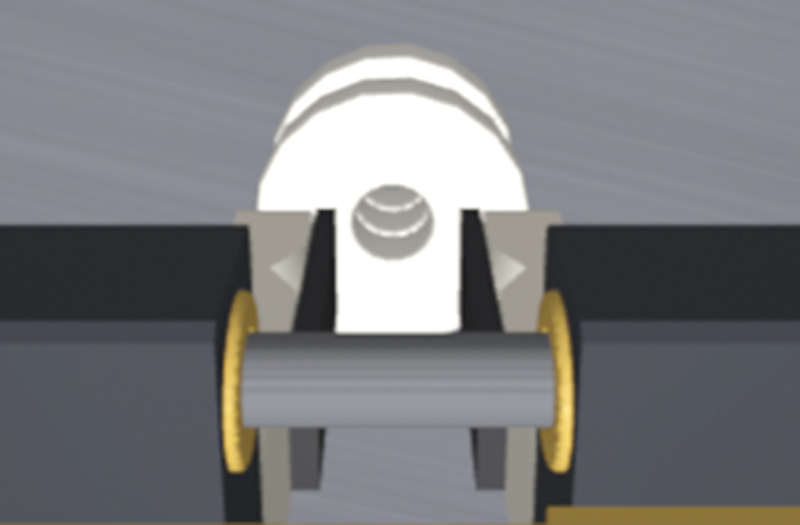

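```bash
python3 -m handwheel '[0,0.15,0,0, 0,0.15,0,0, 0,0.15,0,0, 0,0.15,0,0, 0,0.15,0,0, 0,0.15,0,0, 0.5,0.15,0,0, 1.2,0.15,0,0, 1.8,0.15,0,0, 2,0.15,0,0]' 7
python3 - <<'E'
from h import *
c=cap('wrist'); save(c,'w5',(160,200,480,410),2.5); print(sensors.get_state()['contact_force'])
c=cap('scene'); save(c,'s5',(60,180,260,330),4)
E
```

```text
time_s: 6.8
tcp_pos: [0.427, -0.3145, -0.0082]
eef_rot: [58.9, 89.9, 163.0]
contact_force: [0.4, 0.5, 0.7]
gripper_width: 0.0699
[-0.26384856  0.83770059  0.29615063]
```

View pics/w5.png

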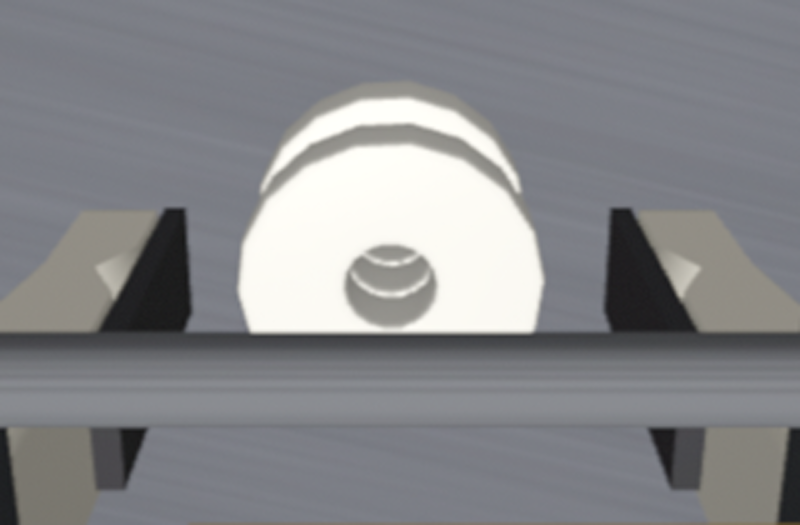

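View pics/s5.png

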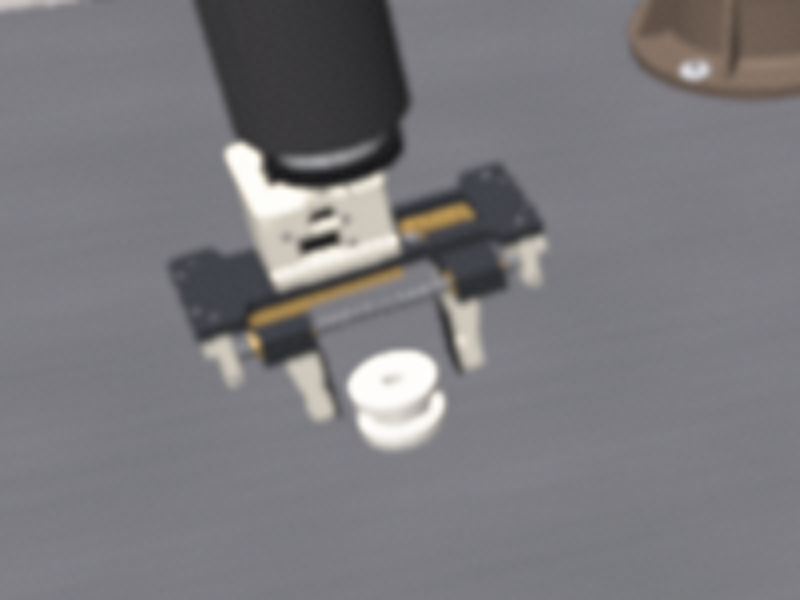

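```bash
python3 -m handwheel '[0.5,0,0,0, 1,0,0,0, 1.3,0,0,0, 1.3,0,0,0, 1.3,0,0,0, 1.3,0,0,0, 1.3,0,0,0, 1.3,0,0,0, 1.3,0,0,0, 1.3,0,0,0]' 4.0 25
python3 - <<'E'
from h import *
c=cap('wrist'); save(c,'w6',(160,200,480,410),2.5); s=sensors.get_state(); print(s['contact_force'],s['gripper_width'])
E
```

```text
time_s: 8.15
tcp_pos: [0.4274, -0.3147, -0.0197]
eef_rot: [-150.5, 90.0, -46.4]
contact_force: [-2.8, 2.1, 9.0]
gripper_width: 0.0491
[-2.33423913  2.11684555  9.91891559] 0.04909384689817067
```

View pics/w6.png

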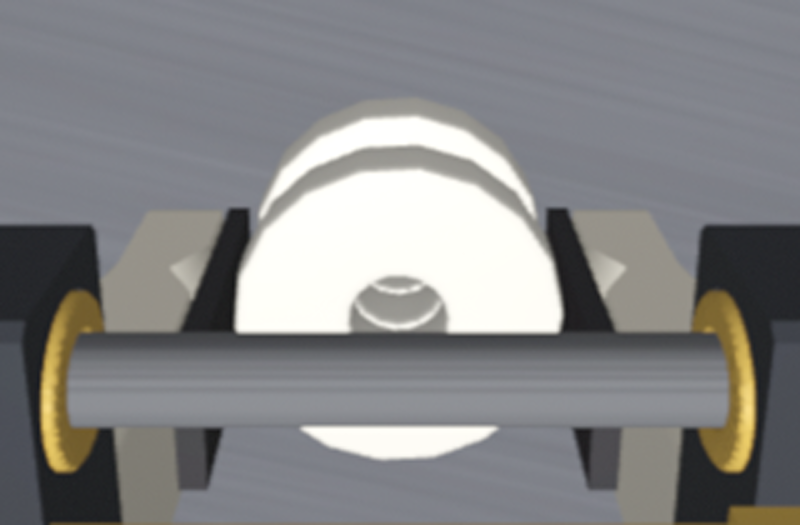

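Run:
```python
from h import *
p,R=tool(); print(R[:,1],R[:,2])
S=np.array([.5755,.0425,.125]); print(rel(S), rel(S-R[:,1]*.06))
```

```text
[-9.69890391e-01 -2.43541817e-01 -1.10095283e-04] [-2.43541785e-01  9.69890375e-01 -2.42731982e-04]
[-14.47961825 -23.0663882   31.03092156] [-14.47961825 -29.0663882   31.03092156]
```

```bash
python3 -m handwheel '[-1.5,0,0,0, -5,0,0,0, -9,-2,2,0, -12,-5.5,6,0, -14,-10,10.5,0, -14.5,-14.5,15,0, -14.5,-19,19.5,0, -14.5,-23,24,0, -14.5,-26.5,28,0, -14.5,-29,31,0]' - 30
python3 - <<'E'
from h import *
c=cap('wrist'); save(c,'w7'); s=sensors.get_state(); print(s['tcp_pos'],s['contact_force'],s['gripper_width'])
print(proj(c,(.5755,.0425,.121)),proj(c,(.5755,.0425,.072)))
E
```

```text
time_s: 9.45
tcp_pos: [0.634, 0.0591, 0.1249]
eef_rot: [-66.1, 90.0, 38.1]
contact_force: [-0.2, -1.4, -1.7]
gripper_width: 0.0488
[0.63597881 0.0621744  0.1246519 ] [ 4.73780488  2.31434233 -0.45258526] 0.048513150649247466
(np.float64(313.9138078866846), np.float64(147.4659109886329)) (np.float64(314.8244075552057), np.float64(140.1101505219001))
```

View pics/w7.png

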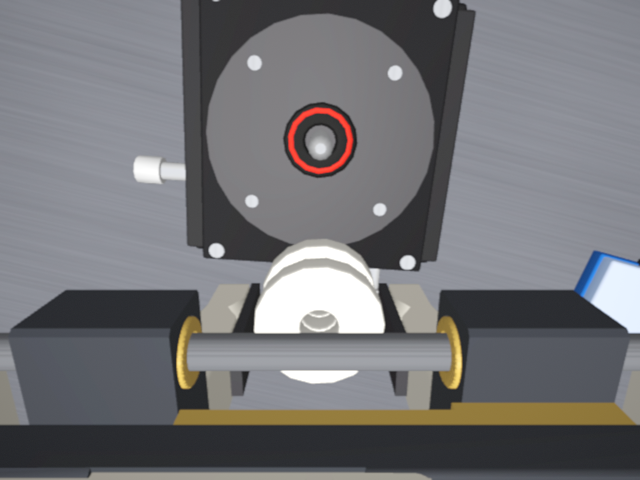

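Run:
```python
from h import *
for i in range(4):
    c=cap('wrist')
g=c['image'].astype(int); m=((g[...,0]>150)&(g[...,1]<80)&(g[...,2]<80)).astype(np.uint8); m[230:]=0
e=cv2.fitEllipse(cv2.findNonZero(m)); v,u=np.nonzero(m); bb=((u.min()+u.max())/2,(v.min()+v.max())/2); print(e,bb)
s=sensors.get_state(); print(s['tcp_pos'],s['qd'].round(2))
P=pix2z(c,*bb,.072); print(P)
save(c,'w8',(260,80,390,390),2)
save(c,'w8b',(280,100,360,180),8)
```

```text
((322.4038391113281, 142.8135223388672), (59.66012954711914, 60.93806076049805), 4.525279998779297) (np.float64(322.5), np.float64(143.0))
[0.63273268 0.05649328 0.12456918] [-0.87 -0.58 -0.55  0.01  0.13 -0.06]
[0.57489376 0.04543886 0.072     ]
```

View pics/w8b.png

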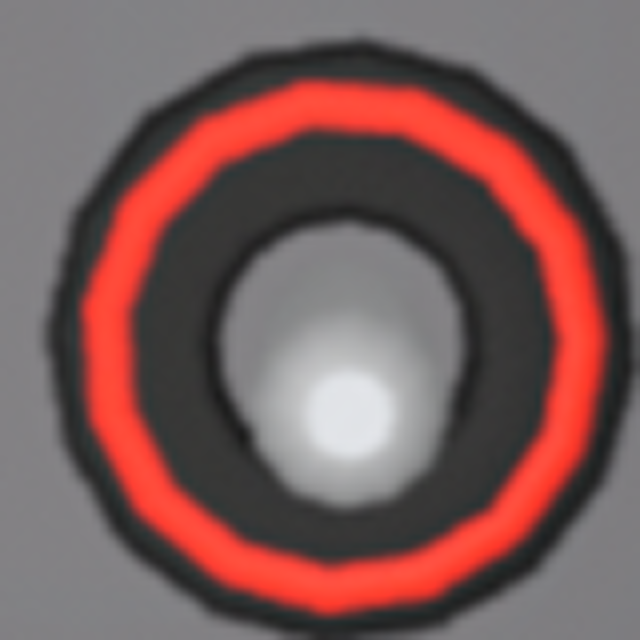

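View pics/w8.png

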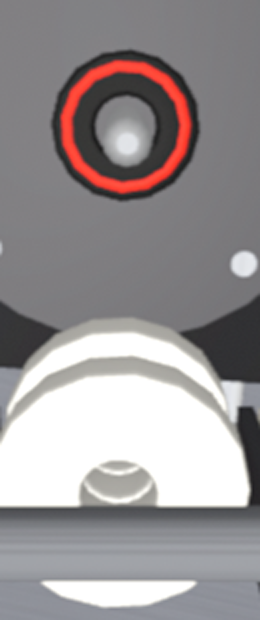

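Run:
```python
from h import *
c=cap('wrist'); p,R=tool()
T=pix2z(c,323.6,151.8,.121); K=pix2z(c,322.4,142.9,.072); H=pix2z(c,319.2,329,.1803)
print(T,K,H,p,'hole rel to tcp tool',100*R.T@(H-p)); 
T1=(T+K)/2
d=T1-H; d[2]=0; print('move T',100*R.T@((T-H)*[1,1,0]),'K',100*R.T@((K-H)*[1,1,0]),'top', rel((.5755,.0425,p[2])))
S=sensors.get_state();print(S['contact_force'],S['qd'].round(2))
```

```text
[0.57502797 0.04488337 0.121     ] [0.57462491 0.04464469 0.072     ] [0.63324479 0.05730458 0.1803    ] [0.63266913 0.05603733 0.12468381] hole rel to tcp tool [-5.56166058 -0.08368991  0.10913275]
move T [3.15424886e-03 5.94902447e+00 2.09616302e-01] K [3.17753754e-03 5.99392222e+00 1.96256704e-01] top [3.11020909e-03 5.87451398e+00 7.58925882e-02]
[ 0.12783761 -0.70529328 -0.85689035] [-0.65 -0.33 -0.2   0.02  0.16 -0.02]
```

```bash
python3 -m handwheel '[0,1.5,0.05,0, 0,3.5,0.12,0, 0,5,0.17,0, 0,5.8,0.19,0, 0,5.95,0.19,0, 0,5.95,0.19,0, 0.5,5.95,0.19,0, 1,5.95,0.19,0, 1.5,5.95,0.19,0, 1.5,5.95,0.19,0]'
python3 - <<'E'
from h import *
c=cap('wrist'); save(c,'w9',(160,180,480,410),2.5); c=cap('scene'); save(c,'s9',(240,160,400,330),3.5)
s=sensors.get_state(); print(s['tcp_pos'],s['contact_force'],s['gripper_width'])
E
```

```text
time_s: 11.0
tcp_pos: [0.5747, 0.0439, 0.1088]
eef_rot: [96.2, 89.9, -159.7]
contact_force: [-0.9, -0.6, -1.8]
gripper_width: 0.0483
[0.5751038  0.04396838 0.10945063] [-0.33842859  0.00369776 -1.17353195] 0.04887518662955533
```

View pics/w9.png

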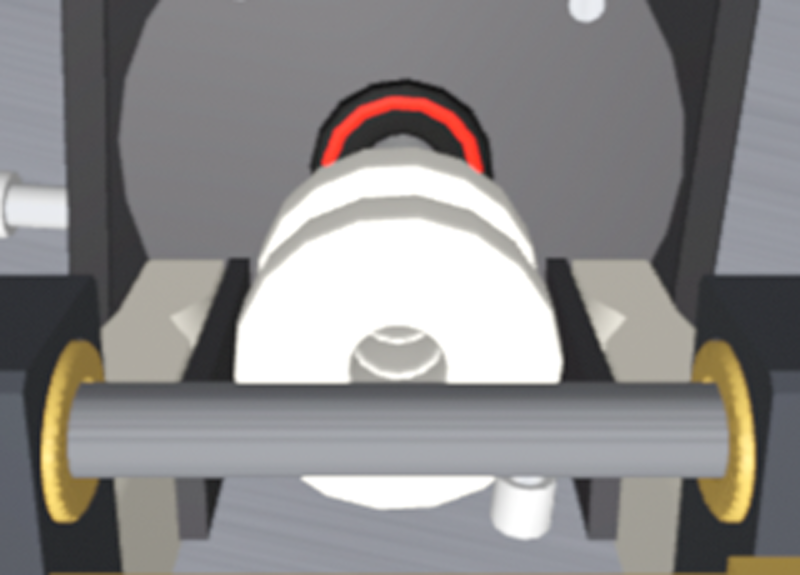

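View pics/s9.png

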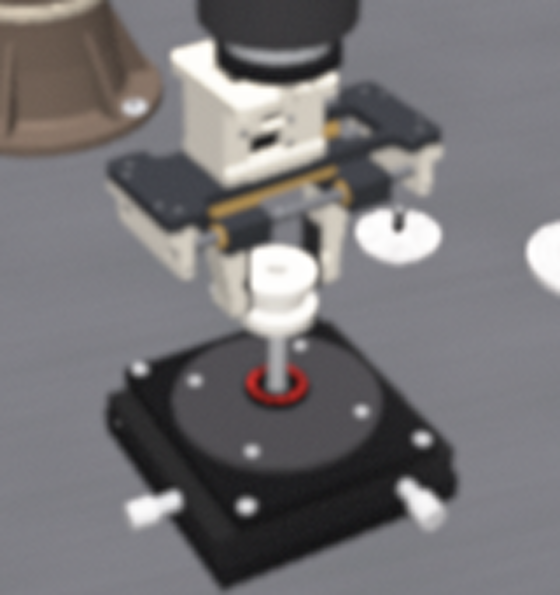

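```bash
python3 -m handwheel '[0.2,0,0.08,0, 0.4,0,0.08,0, 0.6,0,0.08,0, 0.8,0,0.08,0, 1,0,0.08,0, 1.2,0,0.08,0, 1.4,0,0.08,0, 1.6,0,0.08,0, 1.8,0,0.08,0, 1.8,0,0.08,0]'
python3 - <<'E'
from h import *
s=sensors.get_state(); print(s['tcp_pos'],s['contact_force'],s['gripper_width'],s['moment'])
c=cap('wrist'); save(c,'w10',(160,180,480,410),2.5); c=cap('scene'); save(c,'s10',(240,160,400,330),3.5)
E
```

```text
time_s: 12.35
tcp_pos: [0.5748, 0.0447, 0.0914]
eef_rot: [96.5, 90.0, -159.4]
contact_force: [-0.2, -0.5, -2.0]
gripper_width: 0.0486
[0.57475613 0.04470766 0.09135402] [-0.19480872 -0.483039   -2.0351384 ] 0.04863874681555752 [ 0.04018166 -0.05206766 -0.00580101]
```

View pics/s10.png

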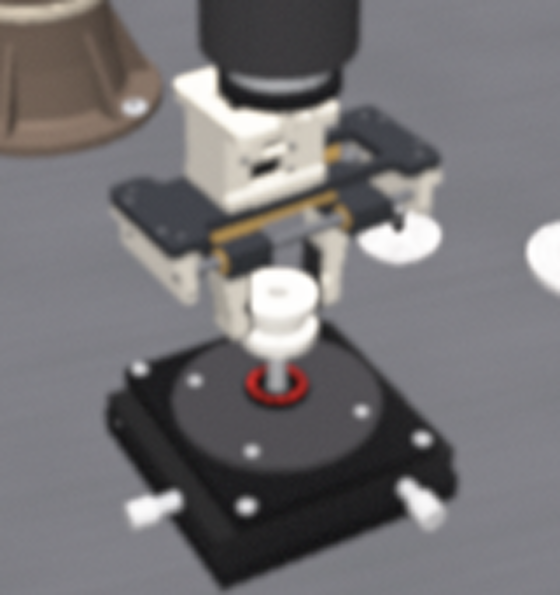

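View pics/w10.png

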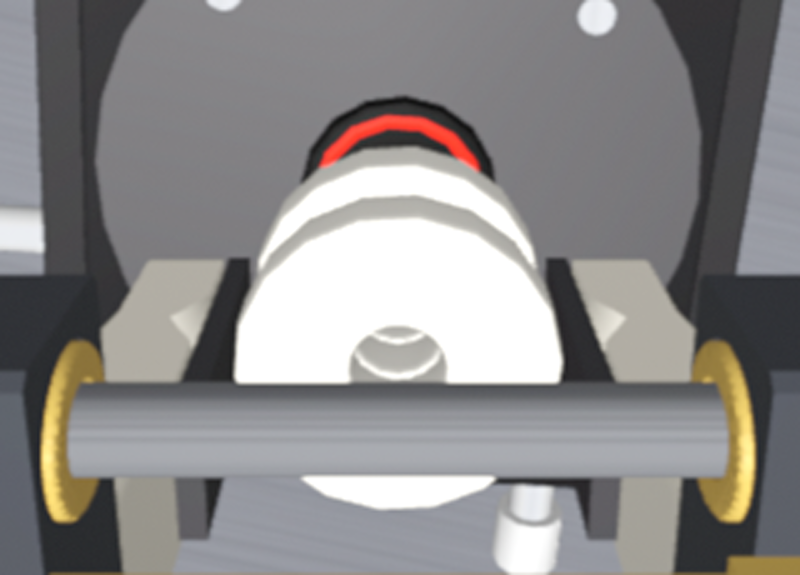

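```bash
python3 -m handwheel '[0.4,0,0,0, 0.8,0,0,0, 1.2,0,0,0, 1.6,0,0,0, 2,0,0,0, 2.4,0,0,0, 2.8,0,0,0, 3.2,0,0,0, 3.6,0,0,0, 3.6,0,0,0]'
python3 - <<'E'
from h import *
s=sensors.get_state(); print(s['tcp_pos'],s['contact_force'],s['gripper_width'],s['moment'])
c=cap('wrist'); save(c,'w11',(160,180,480,410),2.5); c=cap('scene'); save(c,'s11',(240,160,400,330),3.5)
E
```

```text
time_s: 13.7
tcp_pos: [0.5746, 0.0446, 0.0552]
eef_rot: [97.7, 90.0, -158.2]
contact_force: [-0.2, -0.6, -1.0]
gripper_width: 0.0488
[0.57461846 0.04462973 0.05517   ] [-0.16689251 -0.61497729 -1.01735402] 0.048808118986609826 [0.02834885 0.00673256 0.01380073]
```

View pics/s11.png

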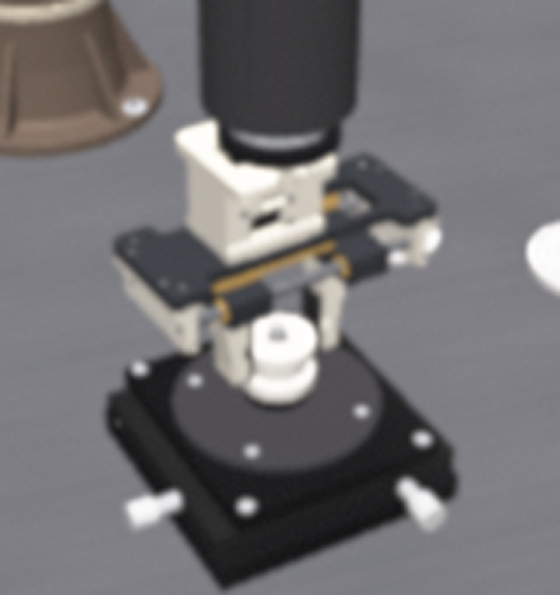

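View pics/w11.png

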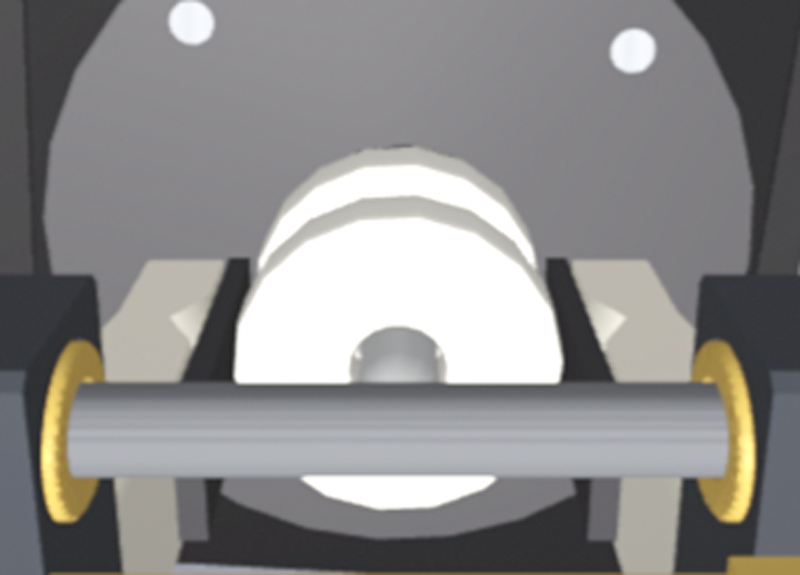

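```bash
python3 -m handwheel '[0.2,0,0,0, 0.2,0,0,0, 0.2,0,0,0, 0.2,0,0,0, 0.2,0,0,0, 0.2,0,0,0, -1,0,0,0, -3,0,0,0, -5.5,0,0,0, -8,0,0,0]' 7.5
python3 - <<'E'
from h import *
s=sensors.get_state(); print(s['tcp_pos'],s['contact_force'],s['gripper_width'])
c=cap('wrist'); save(c,'w12'); c=cap('scene'); save(c,'s12',(240,160,400,330),3.5)
p,R=tool(); print(rel((.455,.3475,.13)),rel((.455-.0*.97,.3475,.13)),R[:,1])
E
```

```text
time_s: 15.05
tcp_pos: [0.575, 0.0447, 0.1373]
eef_rot: [-91.9, 90.0, 12.2]
contact_force: [-0.7, 0.1, 0.2]
gripper_width: 0.0751
[0.57503537 0.04474644 0.13729202] [-0.71364758  0.09892326  0.19438205] 0.07506661025059919
[ 0.93200519  4.4601561  32.29014033] [ 0.93200519  4.4601561  32.29014033] [-0.96978482 -0.24389054 -0.00590012]
```

View pics/s12.png

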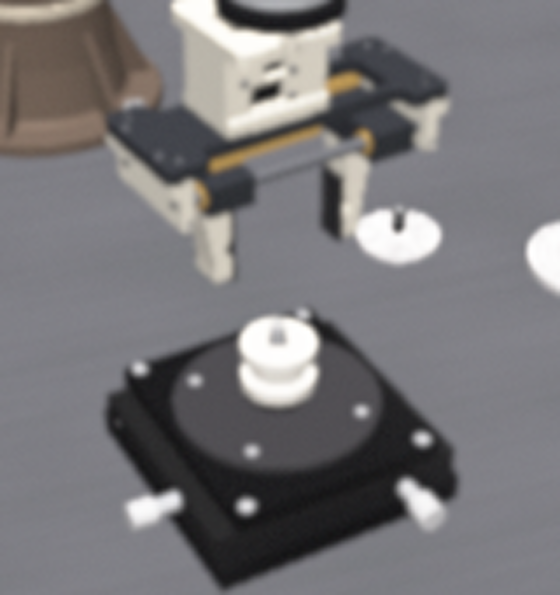

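View pics/w12.png

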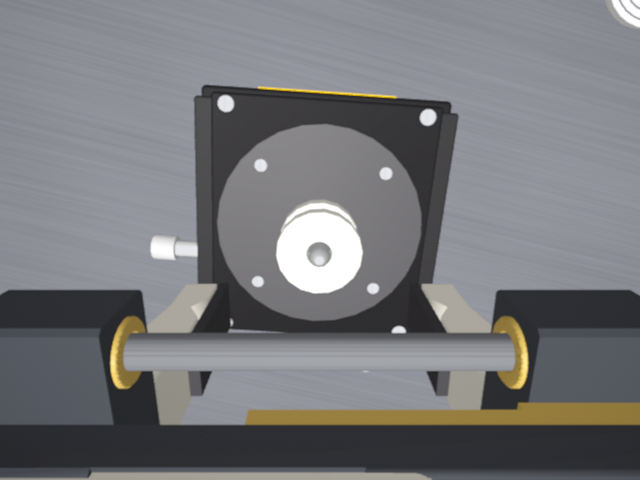

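```bash
python3 -m handwheel '[0,0.4,3,0, 0,1,7.5,0, 0,1.7,12.5,0, 0,2.5,17.5,0, 0.2,3.2,22.5,0, 0.5,3.8,27,0, 0.8,4.2,30.5,0, 0.9,4.45,32.3,0, 0.9,4.45,32.3,0, 0.9,4.45,32.3,0]' 5
python3 - <<'E'
from h import *
s=sensors.get_state(); print(s['tcp_pos'],s['contact_force'],s['gripper_width'])
for i in range(3): c=cap('wrist')
s=sensors.get_state(); print(s['tcp_pos'],s['qd'].round(2)); 
save(c,'w13'); print(proj(c,(.455,.3475,.062)),proj(c,(.455,.3475,.03)))
E
```

```text
time_s: 16.4
tcp_pos: [0.4533, 0.3465, 0.1266]
eef_rot: [137.3, 90.0, -118.6]
contact_force: [-0.4, -0.3, 1.0]
gripper_width: 0.0502
[0.45327017 0.34653016 0.12662982] [-0.39557952 -0.28858784  1.00546442] 0.0501684921969596
[0.45351522 0.34639081 0.12674893] [ 0.11  0.03  0.14  0.08  0.08 -0.08]
(np.float64(319.11683369597773), np.float64(236.84646402310605)) (np.float64(319.0656316450815), np.float64(223.89437854674404))
```

View pics/w13.png

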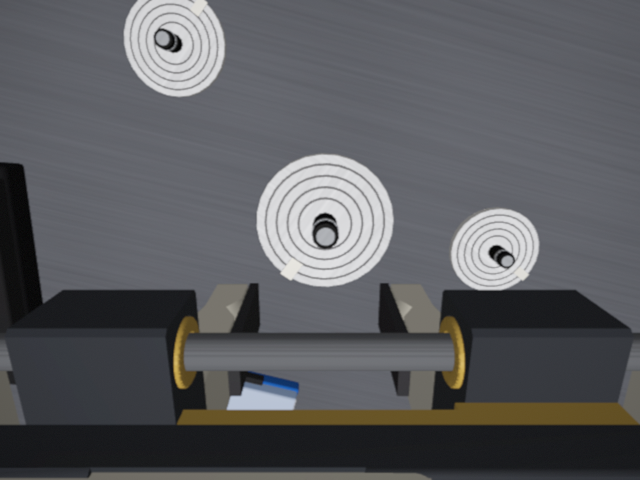

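Run:
```python
from h import *
c=cap('wrist'); g=c['image']
K=pix2z(c,325.3,233.5,.062); gray=g.min(2).astype(int)
m=((gray>110).astype(np.uint8)); m[:150]=0;m[290:]=0;m[:,:250]=0;m[:,400:]=0
e=cv2.fitEllipse(cv2.convexHull(cv2.findNonZero(m))); print(e)
D=pix2z(c,*e[0],.03); a=pix2z(c,e[0][0]-e[1][0]/2,e[0][1],.03);print('diam',2*np.linalg.norm(a-D))
print(K,D,rel((K[0],K[1],.001)),rel((D[0],D[1],.001)))
```

```text
((324.248779296875, 220.23081970214844), (134.59359741210938, 139.0493927001953), 78.95970916748047)
diam 0.09760239220314774
[0.45185022 0.35090432 0.062     ] [0.45145732 0.35053129 0.03      ] [12.57341759  0.05628662  0.46745167] [12.5734075   0.10344495  0.44077998]
```

```bash
python3 -m handwheel '[1.5,0.06,0.3,0, 3.5,0.06,0.45,0, 5.5,0.06,0.45,0, 7.5,0.06,0.45,0, 9.3,0.06,0.45,0, 10.8,0.06,0.45,0, 11.8,0.06,0.45,0, 12.3,0.06,0.45,0, 12.3,0.06,0.45,0, 12.3,0.06,0.45,0]' 5
python3 - <<'E'
from h import *
s=sensors.get_state(); print(s['tcp_pos'],s['contact_force'],s['gripper_width'])
c=cap('wrist'); save(c,'w14',(160,180,480,410),2.5); c=cap('scene'); save(c,'s14',(320,150,480,270),4)
E
```

```text
time_s: 17.85
tcp_pos: [0.4517, 0.3518, 0.0041]
eef_rot: [-52.0, 89.9, 52.0]
contact_force: [1.2, -0.3, 0.4]
gripper_width: 0.0498
[0.4516861  0.35180993 0.00410034] [ 1.17677114 -0.29587759  0.40797615] 0.04981267416073146
```

View pics/w14.png

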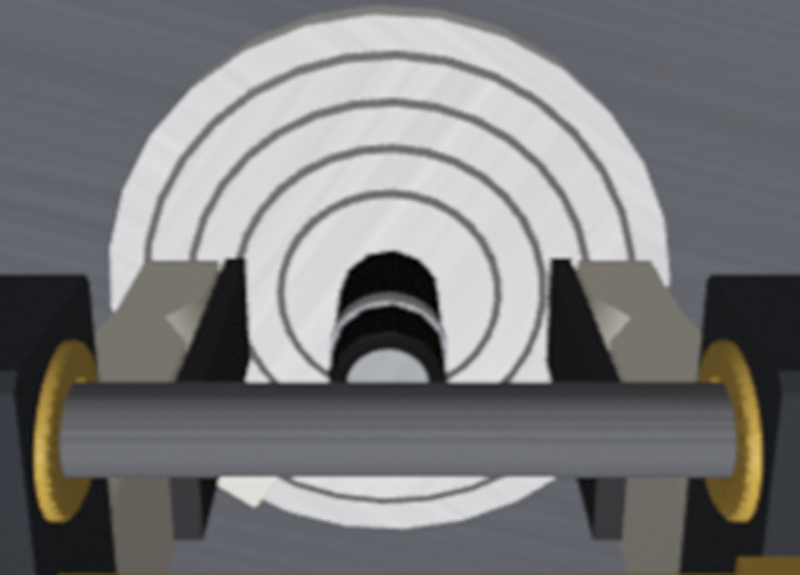

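View pics/s14.png

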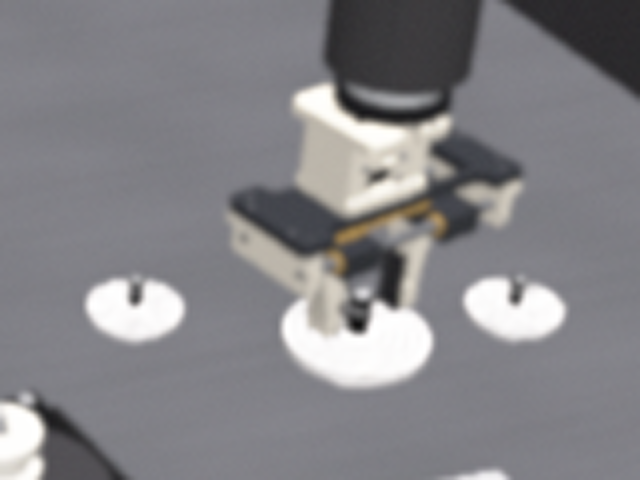

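```bash
python3 -m handwheel '[0.3,0,-0.12,0, 0.3,0,-0.12,0, 0.3,0,-0.12,0, 0.3,0,-0.12,0, 0.3,0,-0.12,0, 0.3,0,-0.12,0, 0.3,0,-0.12,0, 0.3,0,-0.12,0, 0.3,0,-0.12,0, 0.3,0,-0.12,0]' 1.0 45
python3 - <<'E'
from h import *
s=sensors.get_state(); print(s['tcp_pos'],s['contact_force'],s['gripper_width'])
c=cap('wrist'); save(c,'w15',(160,180,480,410),2.5)
E
```

```text
time_s: 19.2
tcp_pos: [0.4518, 0.3503, 0.0006]
eef_rot: [-70.9, 90.0, 33.2]
contact_force: [0.7, 0.4, -0.2]
gripper_width: 0.0175
[0.45178212 0.35027842 0.00059471] [ 0.67953683  0.35575981 -0.24141322] 0.017490088253916684
```

View pics/w15.png

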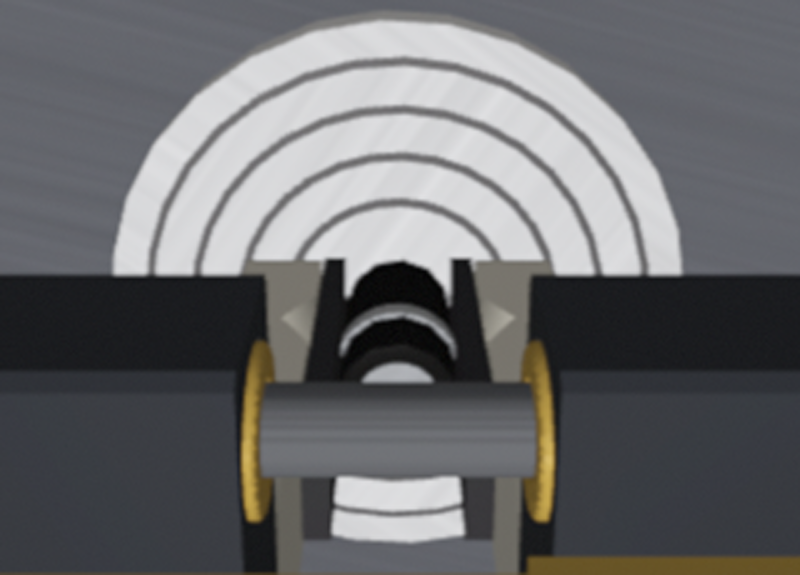

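```bash
python3 - <<'E'
from h import *
import cv2
p,R=tool(); print(R[:,1],R[:,2])
print(rel((.5748,.0447,.145)))
E
python3 -m handwheel '[-0.3,0,0,0, -1,0,0,0, -2.5,0,0,0, -4.5,0,0,0, -7,0,0,0, -9.5,0,0,0, -12,0,0,0, -14,0,0,0, -14.4,0,0,0, -14.4,0,0,0]'
python3 - <<'E'
from h import *
s=sensors.get_state(); print(s['tcp_pos'],s['contact_force'],s['gripper_width'],s['moment'])
print(rel((.5748,.0447,.145)))
c=cap('wrist'); save(c,'w16',(100,130,540,410),1.8); c=cap('scene'); save(c,'s16',(320,100,480,270),3.5)
E
```

```text
[-9.69935662e-01 -2.43361475e-01 -7.20451218e-05] [-2.43361478e-01  9.69935662e-01  4.11016869e-05]
[-14.44054296  -4.49697461 -32.63555152]
time_s: 20.5
tcp_pos: [0.4515, 0.3501, 0.1447]
eef_rot: [-6.2, 90.0, 97.9]
contact_force: [-0.1, 0.1, -3.2]
gripper_width: 0.0168
[0.45150635 0.35014852 0.14467885] [-0.08256446  0.09543694 -3.21775243] 0.016758499082386673 [ 2.30205467e-06  5.02480172e-02 -6.65943656e-03]
[ -0.04754768  -4.53245246 -32.62601548]
```

View pics/w16.png

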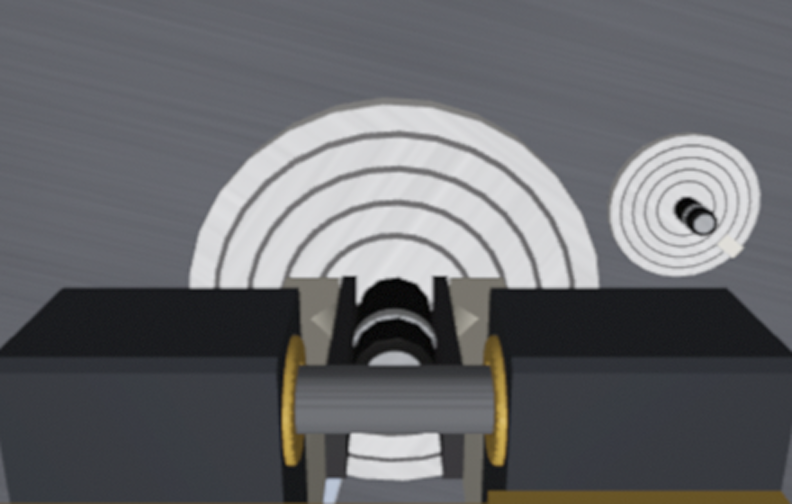

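View pics/s16.png

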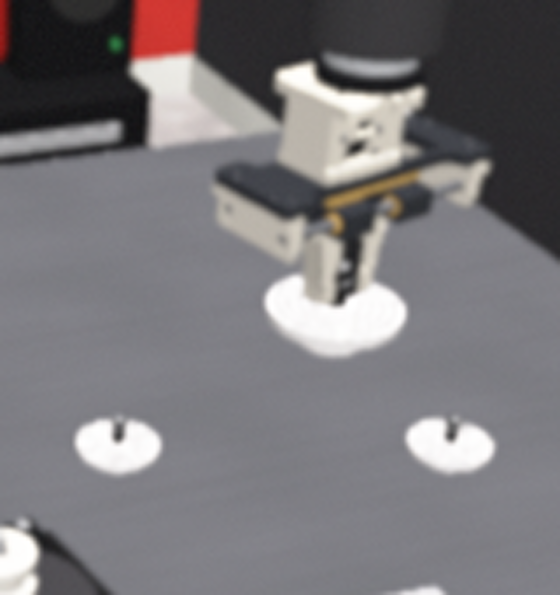

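```bash
python3 -m handwheel '[0,-0.5,-1.2,0, 0,-2,-4.5,0, 0,-3.8,-9,0, 0,-5.8,-14,0, 0,-7.8,-19,0, 0,-9.8,-24,0, 0,-11.5,-28,0, 0,-12.8,-31,0, 0,-13.4,-32.3,0, 0,-13.5,-32.6,0]'
python3 - <<'E'
from h import *
for i in range(5): c=cap('wrist')
s=sensors.get_state(); print(s['tcp_pos'],s['contact_force'],s['gripper_width'],s['moment'],s['qd'].round(2))
print(rel((.5748,.0447,.145)))
save(c,'w17'); save(c,'w17b',(270,40,370,140),6)
E
```

```text
time_s: 21.85
tcp_pos: [0.6619, 0.0659, 0.1436]
eef_rot: [92.4, 89.9, -163.6]
contact_force: [-0.9, 0.9, -3.0]
gripper_width: 0.0169
[0.66153841 0.06782001 0.14469909] [-0.73096892  1.00241661 -3.71979821] 0.01677703856458405 [ 0.03864737  0.04054582 -0.04261259] [ 0.1  -0.26  0.05  0.08 -0.07  0.07]
[-0.03079116  8.97585582 -0.12181299]
```

View pics/w17.png

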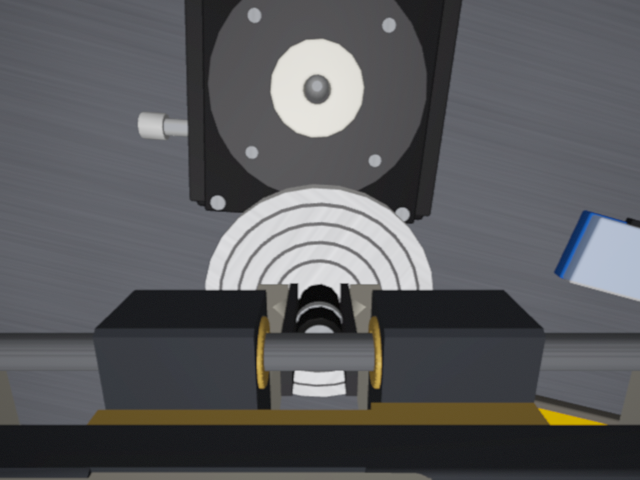

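View pics/w17b.png

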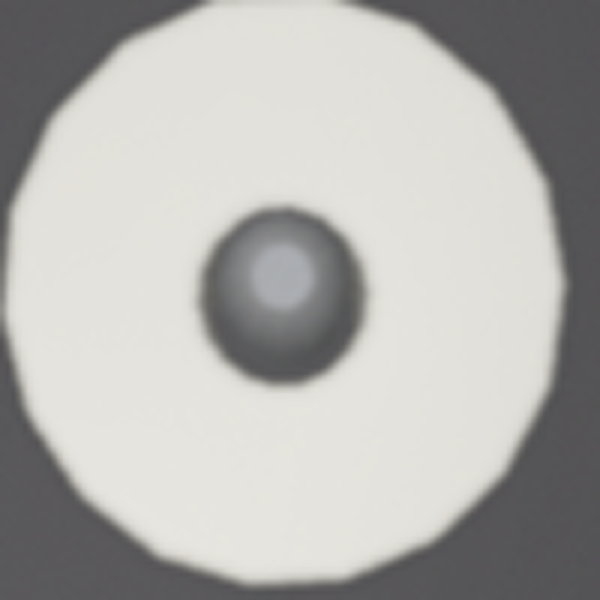

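Run:
```python
from h import *
c=cap('wrist'); p,R=tool(); print(p)
T=pix2z(c,316.8,86.1,.121); print(T,100*R.T@((T-p)*[1,1,0]))
# disc edge overlay fit: z=.174 (top) radius .05
from scipy.optimize import least_squares
g=c['image'].min(2).astype(int)
pts=[]
cc=np.array(proj(c,(p[0],p[1],p[2]+.0294)))
for th in np.radians(np.arange(185,356,5)):
    d=np.array([np.cos(th),np.sin(th)])
    if d[1]>-.55: continue
    prof=[(r,g[tuple(np.round((cc+r*d)[::-1]).astype(int))]) for r in range(90,170)]
    q=cc+d*0
    last=max([r for r,v in prof if v>165],default=None)
    if last: pts.append(pix2z(c,*(cc+(last+.5)*d),p[2]+.0294)[:2])
pts=np.array(pts); 
r=least_squares(lambda x:np.hypot(*(pts-x[:2]).T)-x[2],[p[0],p[1],.05]); print(len(pts),r.x,np.abs(r.fun).max())
r2=least_squares(lambda x:np.hypot(*(pts-x[:2]).T)-.0498,[p[0],p[1]]); print(r2.x,np.abs(r2.fun).max(), 'chuck rel',100*R.T@np.r_[r2.x-p[:2],0])
print('move',100*R.T@np.r_[T[:2]-r2.x,0])
```

```text
[0.6616331  0.06783988 0.1447978 ]
[0.57549069 0.04567097 0.121     ] [-2.38662756e-03  8.89482359e+00 -4.30582673e-02]
23 [0.64278513 0.06158881 0.03714789] 0.014508551490915442
[0.65817669 0.06502565] 0.017550626239779793 chuck rel [-1.39554864e-04  4.03966347e-01 -1.88355908e-01]
move [-2.24707269e-03  8.49085725e+00  1.45297640e-01]
```

Run:
```python
from h import *
c=cap('wrist'); p,R=tool()
z=p[2]+.0294
for dy in (-.003,0,.003):
    C=p+R@[0,dy,0]
    th=np.radians(np.arange(0,360,1)); P=np.array([proj(c,[*(C+.05*(np.cos(t)*R[:,1]+np.sin(t)*R[:,2]))[:2],z]) for t in th])
    i=P[:,1].argmin(); print(dy,P[i],[np.round(P[np.argmin(np.abs(P[:,1]-285)+1e3*(s*(P[:,0]-318)<0))],1) for s in (-1,1)])
g=c['image'].min(2).astype(int); print([(r,g[r,319]) for r in range(180,196)]); print([(x,g[285,x]) for x in range(202,212)],[(x,g[285,x]) for x in range(426,438)])
save(c,'w18',(190,170,450,300),3)
```

```text
-0.003 [317.34692847 189.85006458] [array([202.8, 285. ]), array([432.1, 284.9])]
0 [317.33814125 182.40995381] [array([201.8, 284.1]), array([433.1, 285.9])]
0.003 [317.32926104 174.89109888] [array([201.2, 285.1]), array([433.7, 285. ])]
[(180, np.int64(87)), (181, np.int64(87)), (182, np.int64(87)), (183, np.int64(89)), (184, np.int64(103)), (185, np.int64(120)), (186, np.int64(123)), (187, np.int64(128)), (188, np.int64(168)), (189, np.int64(211)), (190, np.int64(218)), (191, np.int64(217)), (192, np.int64(215)), (193, np.int64(213)), (194, np.int64(213)), (195, np.int64(214))]
[(202, np.int64(102)), (203, np.int64(101)), (204, np.int64(117)), (205, np.int64(165)), (206, np.int64(203)), (207, np.int64(213)), (208, np.int64(214)), (209, np.int64(214)), (210, np.int64(216)), (211, np.int64(218))] [(426, np.int64(211)), (427, np.int64(210)), (428, np.int64(210)), (429, np.int64(210)), (430, np.int64(210)), (431, np.int64(203)), (432, np.int64(160)), (433, np.int64(109)), (434, np.int64(98)), (435, np.int64(100)), (436, np.int64(100)), (437, np.int64(100))]
```

View pics/w18.png

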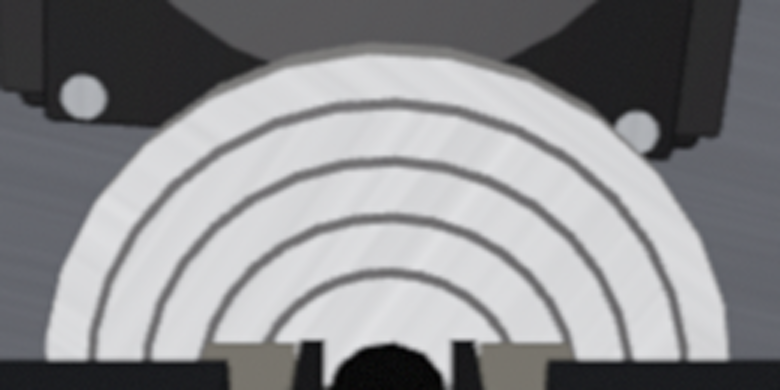

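```bash
python3 -m handwheel '[0,0.7,0,0, 0,2.2,-0.05,0, 0,4.2,-0.1,0, 0,6.2,-0.1,0, 0,7.8,-0.1,0, 0,8.7,-0.1,0, 0,8.95,-0.1,0, 0.5,8.95,-0.1,0, 1,8.95,-0.1,0, 1.5,8.95,-0.1,0]'
python3 - <<'E'
from h import *
c=cap('scene'); save(c,'s19',(240,130,400,330),3.5)
for i in range(5): c=cap('wrist')
s=sensors.get_state(); print(s['tcp_pos'],s['contact_force'],s['gripper_width'],s['moment'])
save(c,'w19',(100,100,540,410),1.8)
E
```

```text
time_s: 23.45
tcp_pos: [0.5755, 0.0442, 0.1287]
eef_rot: [98.7, 90.0, -157.2]
contact_force: [-0.9, -0.2, -3.3]
gripper_width: 0.0167
[0.5756248  0.04421992 0.12964969] [-0.02270799  0.46495292 -3.12785969] 0.01698792089526703 [-0.01743402  0.02207587 -0.00942002]
```

View pics/s19.png

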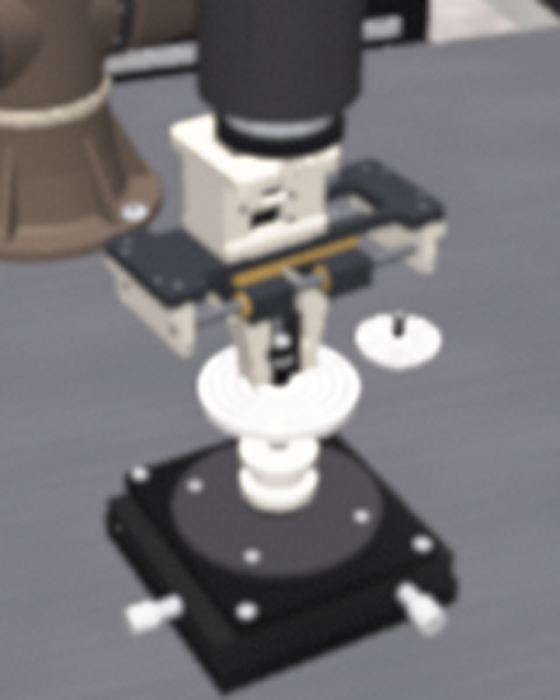

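View pics/w19.png

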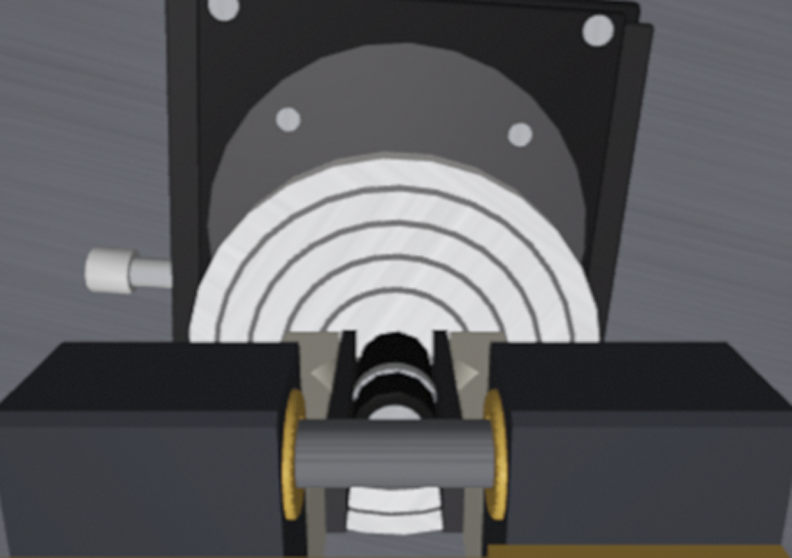

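```bash
python3 -m handwheel '[0.15,0,0,0, 0.3,0,0,0, 0.45,0,0,0, 0.6,0,0,0, 0.75,0,0,0, 0.9,0,0,0, 1.05,0,0,0, 1.2,0,0,0, 1.3,0,0,0, 1.3,0,0,0]'
python3 - <<'E'
from h import *
c=cap('scene'); save(c,'s20',(240,130,400,330),3.5)
s=sensors.get_state(); print(s['tcp_pos'],s['contact_force'],s['gripper_width'],s['moment'])
E
```

```text
time_s: 25.0
tcp_pos: [0.5752, 0.0442, 0.1165]
eef_rot: [83.9, 90.0, -172.0]
contact_force: [-1.4, -0.3, -2.7]
gripper_width: 0.0174
[0.57523796 0.04415703 0.11657828] [-1.88024614  0.13094896 -2.94669928] 0.016620468452488536 [ 0.09280067  0.57093382 -0.00507988]
```

View pics/s20.png

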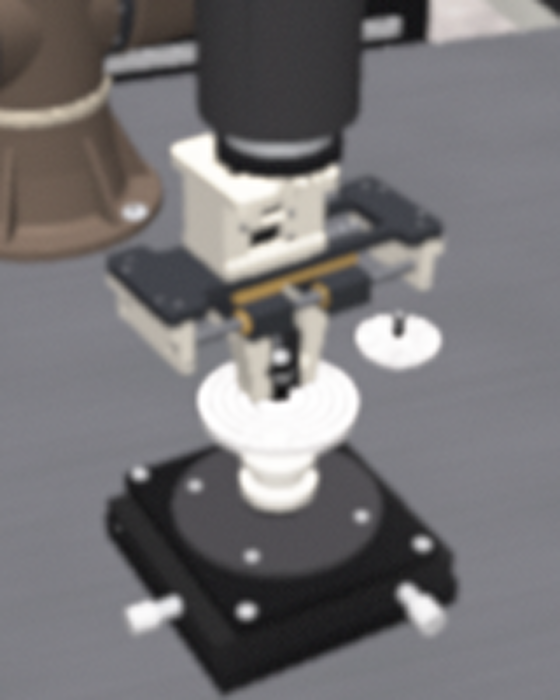

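```bash
python3 -m handwheel '[0,0.1,0,0, 0.1,0.1,0,0, 0.2,0.1,0,0, 0.3,0.1,0,0, 0.4,0.1,0,0, 0.5,0.1,0,0, 0.6,0.1,0,0, 0.7,0.1,0,0, 0.8,0.1,0,0, 0.8,0.1,0,0]'
python3 - <<'E'
from h import *
c=cap('scene'); save(c,'s21',(240,130,400,330),3.5)
s=sensors.get_state(); print(s['tcp_pos'],s['contact_force'],s['gripper_width'],s['moment'])
E
```

```text
time_s: 26.3
tcp_pos: [0.5744, 0.0439, 0.1086]
eef_rot: [90.9, 90.0, -165.0]
contact_force: [-0.9, 0.8, -1.2]
gripper_width: 0.017
[0.57446064 0.04392539 0.10864762] [-1.32405664 -0.24590726 -1.51514493] 0.01697541194343773 [0.14332067 0.53583961 0.01964125]
```

View pics/s21.png

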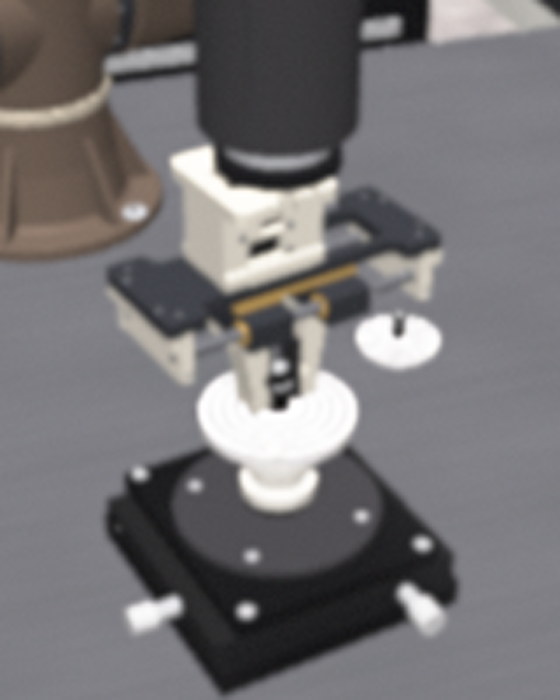

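```bash
python3 -m handwheel '[0.05,0.05,0,0, 0.1,0.05,0,0, 0.15,0.05,0,0, 0.2,0.05,0,0, 0.2,0.05,0,0, 0.2,0.05,0,0, 0.2,0.05,0,0, 0.2,0.05,0,0, 0.2,0.05,0,0, 0.2,0.05,0,0]' - 60
python3 - <<'E'
from h import *
for i in range(3):
  s=sensors.get_state(); print(s['tcp_pos'],s['contact_force'],s['gripper_width'],s['moment']);c=cap('wrist')
save(c,'w22',(100,100,540,410),1.8)
E
```

```text
time_s: 27.6
tcp_pos: [0.5746, 0.0439, 0.1078]
eef_rot: [-95.5, 89.9, 8.6]
contact_force: [-3.5, 1.3, 7.5]
gripper_width: 0.0166
[0.57460447 0.04393999 0.10780334] [-3.54953749  1.27231998  7.51037843] 0.016556598755319545 [ 0.42136942  1.3095339  -0.05175852]
[0.57462105 0.04393805 0.10780394] [-3.30225323e+00  6.82989379e-03  7.89421254e+00] 0.0164533967464246 [0.37177453 1.26033531 0.00654935]
[0.57463379 0.04395678 0.10783545] [-3.07198519  0.97669847  7.05728217] 0.016512441681003007 [ 0.37633963  1.33672998 -0.00823153]
```

View pics/w22.png

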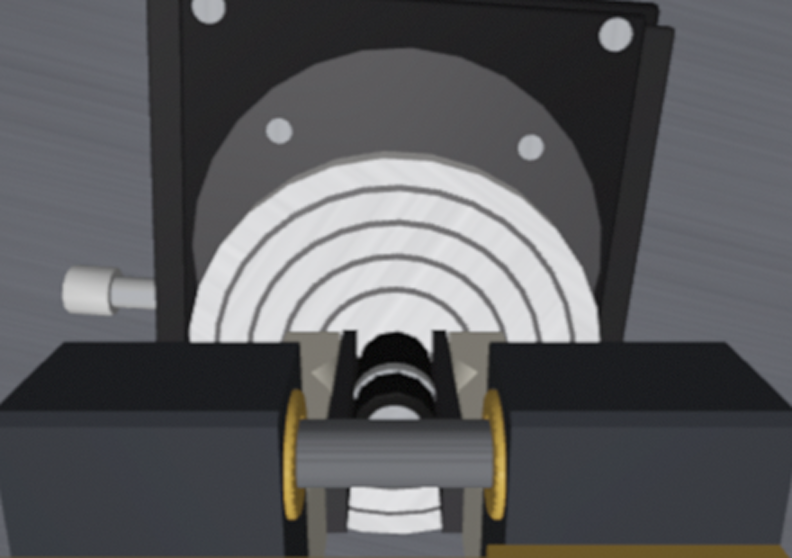

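```bash
python3 -m handwheel '[0,0.1,0,0, 0.05,0.15,0,0, 0.1,0.15,0,0, 0.15,0.15,0,0, 0.2,0.15,0,0, 0.2,0.15,0,0, 0.2,0.15,0,0, 0.2,0.15,0,0, 0.2,0.15,0,0, 0.2,0.15,0,0]'
python3 - <<'E'
from h import *
for i in range(3):
  s=sensors.get_state(); print(s['tcp_pos'],s['contact_force'],s['gripper_width'],s['moment']);c=cap('scene')
save(c,'s23',(240,130,400,330),3.5)
E
```

```text
time_s: 29.0
tcp_pos: [0.5745, 0.0439, 0.1063]
eef_rot: [-93.6, 89.8, 10.5]
contact_force: [-0.6, 0.7, 7.1]
gripper_width: 0.0172
[0.57445297 0.04390363 0.10633882] [-0.56365239  0.68796572  7.08030709] 0.017152632796062585 [ 0.41108588  0.25442471 -0.03645325]
[0.5744397  0.04386716 0.10629625] [-1.45041325  0.64282783  7.27929327] 0.017024702904358847 [ 0.39188181  0.28246501 -0.02169403]
[0.57445798 0.04387905 0.1063473 ] [-0.88610079  0.46465327  7.23391314] 0.01643500140824694 [ 0.37736037  0.28318761 -0.05891275]
```

View pics/s23.png

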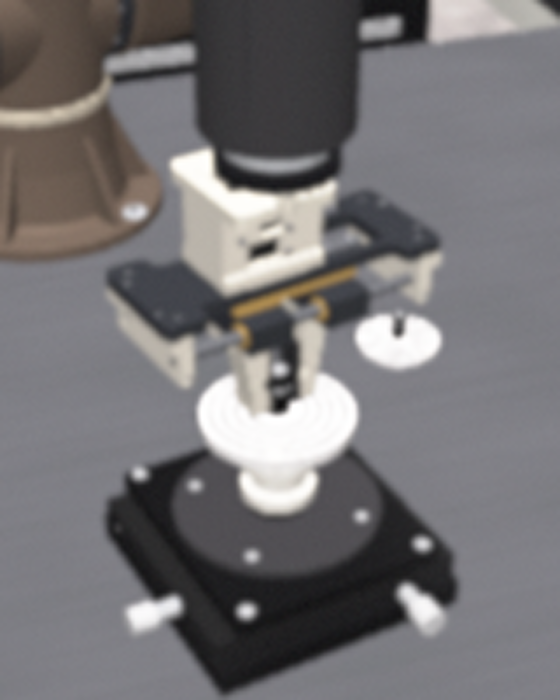

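```bash
python3 -m handwheel '[0.05,0.03,0,0, 0.1,0.03,0,0, 0.15,0.03,0,0, 0.2,0.03,0,0, 0.25,0.03,0,0, 0.3,0.03,0,0, 0.3,0.03,0,0, 0.3,0.03,0,0, 0.3,0.03,0,0, 0.3,0.03,0,0]'
python3 - <<'E'
from h import *
for i in range(3):
  s=sensors.get_state(); print(s['tcp_pos'],s['contact_force'],s['gripper_width'],s['moment']);c=cap('scene')
save(c,'s24',(240,130,400,330),3.5)
E
```

```text
time_s: 30.4
tcp_pos: [0.5747, 0.0439, 0.1045]
eef_rot: [-95.6, 89.7, 8.6]
contact_force: [-2.3, 1.1, 14.4]
gripper_width: 0.0167
[0.57466874 0.04385603 0.104501  ] [-2.32827802  1.10673123 14.43691613] 0.016712321188489483 [ 0.44479893  1.13011261 -0.01793079]
[0.57463656 0.04386294 0.10448779] [-2.48374325  1.12859759 13.9808394 ] 0.016745494820915557 [0.47542362 1.13814379 0.00763519]
[0.57465619 0.0438652  0.10449033] [-3.22517084  1.1527177  14.67702631] 0.01684465376822738 [ 0.53769485  1.1178223  -0.00299181]
```

```bash
python3 -m handwheel '[0.03,0.08,0,0, 0.06,0.08,0,0, 0.09,0.08,0,0, 0.12,0.08,0,0, 0.12,0.08,0,0, 0.12,0.08,0,0, 0.12,0.08,0,0, 0.12,0.08,0,0, 0.12,0.08,0,0, 0.12,0.08,0,0]'
python3 - <<'E'
from h import *
for i in range(3):
  s=sensors.get_state(); print(s['tcp_pos'],s['contact_force'],s['gripper_width'],s['moment'],s['qd'].round(2));c=cap('scene')
save(c,'s25',(240,130,400,330),3.5); c=cap('wrist'); save(c,'w25',(100,100,540,410),1.8)
E
```

```text
time_s: 31.8
tcp_pos: [0.5747, 0.0438, 0.1044]
eef_rot: [-96.2, 89.6, 8.0]
contact_force: [-4.5, 2.2, 20.0]
gripper_width: 0.0167
[0.57472906 0.0438381  0.10439006] [-4.47827651  2.17637433 20.00662075] 0.016717517611420353 [0.62799901 1.47149023 0.02659667] [-0.01  0.13 -0.01 -0.01 -0.07  0.04]
[0.57475088 0.04383872 0.10441018] [-4.39964699  2.26009234 20.56260158] 0.016830026793883086 [0.64452523 1.48475998 0.01665564] [ 0.02  0.02  0.08  0.01 -0.03  0.04]
[0.57475224 0.0438385  0.10443007] [-3.57783149  1.73009866 20.64027473] 0.016681497037380595 [0.61964257 1.45519727 0.00996118] [-0.12  0.06  0.05 -0.01 -0.02 -0.08]
```

View pics/s25.png

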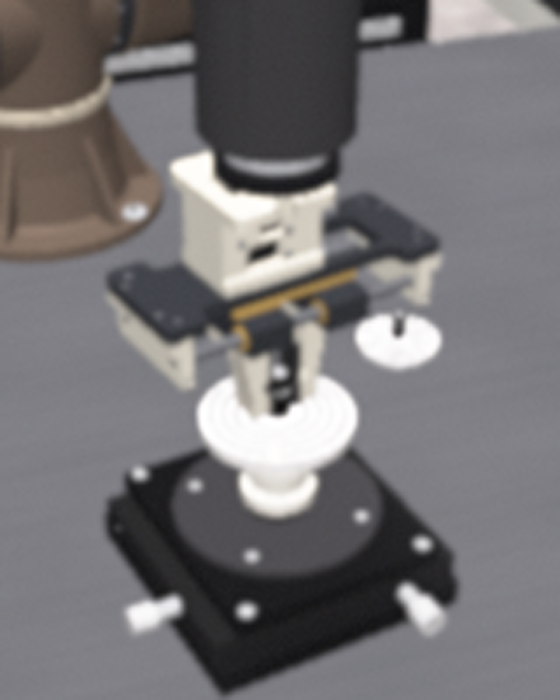

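View pics/w25.png

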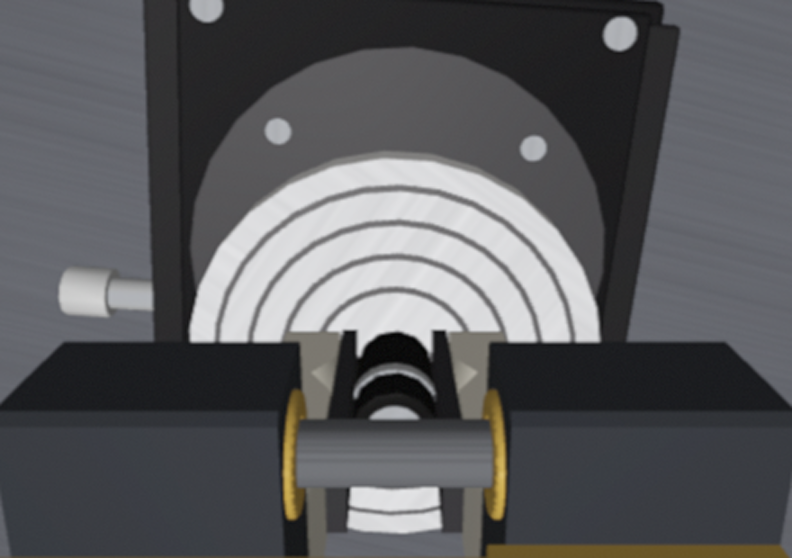

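Run:
```python
from plant import workorder, sensors
print(workorder.close_job()); s=sensors.get_state(); print(s['tcp_pos'],s['contact_force'],s['time_s'])
```

```text
the job is handed in; nothing more can be done
None
the job is handed in; nothing more can be done
```

I put the spool on the spindle and let go of it. Then I lifted the 100 mm chuck by its knob, slid it over the spindle onto the spool and pressed it home. I handed the job in at about 32 s of the 54 s, still holding the chuck; no verdict was reported.

**Last checks that agreed:**
- **Ring fully down:** the hand came down 4.2 mm from first contact. The last 1.2 mm commanded gave no further travel, only about 6 N more force, which is the hard stop.
- **Press force:** the hand felt about 23 N change against the 13 N needed, well under the 60 N limit.
- **Grip and level:** the knob was still held at about 17 mm opening with 60 N, and the arm was at rest. In the last pictures the chuck looked level and centred.
- **Case and eyepiece:** the arm kept clear of both throughout. I did not measure them again at the end.

**What disagreed:**
- **Finger length:** the fingers really end about 36 mm above the TCP position the robot reports. My first close on the spool therefore shut in the air just above it, without moving it. I worked out the difference from the images and allowed for it from then on.
- **Spool grip:** on the second grasp the fingers closed before the descent had finished, so the spool was pressed onto the table with about 10 N. No harm was seen.
- **Sideways force:** about 4 N sideways remained at the end, within the play of the bore on the spindle.

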